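# Make up the kit tray for the next centrifuge run

### The job

Make up the kit tray for the next spin: draw the lowest cassette out of the dispenser chute, leaving the ones above it in the chute, and lay it flat on the floor of the aluminium tray, and put every small square red-capped bottle in the tray too, standing or lying: the one left out on the bench and all those in the tilt-out bin, which you swing forward by its orange tab. When the bin is empty, swing it fully shut again, and leave the other things on the bench alone.

Things in the scene. Friction and masses are not known exactly. Their poses are not given: they have to be found in the camera images.
- cabinet: fixed white-sided cabinet of the tilt-out bin, 354 mm wide (y), 175 mm high, open in front, with a clear roof that begins 16 mm behind the pivot line. Origin on the bench straight below the middle of the bin's pivot line; x points into the cabinet, y along the pivot line, z up. The pivot line is 30 mm above the origin.
- bin (a joint): angle of the tilt-out bin about its bottom pivot, rad: 0 closed (front panel upright), growing as the panel's top swings out and down (towards -x of the cabinet), stop at 0.85. A stiff pivot: it stays where it is left; about 5 N at the grip tab moves it.
- bin_pivot (a point): middle of the pivot line, turning with the bin; axes as the cabinet's when closed. In them: clear front panel x -10 to 0 mm, top at z 118; blue floor, top at z 5; back wall at x 55, side walls at y +-162, 45 high; dividers at y -74, 0, 74, 27 high. Four bays at y -111, -37, 37, 111, at most one bottle standing in each; they tilt with the bin and lean on the panel.
- bin_grip (a point): point to grip in the orange tab on the bin's front panel; a fin 14 mm thick (along cabinet y), 36 mm high, standing 55 mm out of the panel at mid width. The point is 20 mm from the fin's outer end, 15 mm below its top edge; with the bin closed it is 45 mm in front of the pivot line and 115 mm above it. Turns with the bin.
- tray: fixed open aluminium kit tray, 270 (x) by 310 mm (y) outside, 30 mm high, walls and floor 5 mm. Origin at the centre of its underside, x and y along its sides.
- chute: fixed cassette dispenser: upright clear column, 103 mm high, for a stack of flat cassettes; only the lowest can slide out, at the bottom of its front (-x). Origin on the bench under the stack's middle; x points to its back, z up. Its floor is 20 mm high and runs on in front as a tongue 40 mm wide to x = -132 mm. Front wall: outer face at x = -78 mm, from 44 mm up.
- cassette1: the lowest cassette: flat blue box 140 x 60 x 18 mm with a white panel on top, about 100 g. Origin at its middle, x along its length, z up. At the start it is part drawn: 52 mm of it stands out in front of the front wall of the chute. It must be drawn about 90 mm to be clear of the column.
- cassette2: cassette of the stack above the lowest, same shape and origin as cassette1; to stay in the chute (it drops one place when the lowest is drawn).
- cassette3: cassette of the stack above the lowest, same shape and origin as cassette1; to stay in the chute (it drops one place when the lowest is drawn).
- cassette4: cassette of the stack above the lowest, same shape and origin as cassette1; to stay in the chute (it drops one place when the lowest is drawn).
- bottle1: square white bottle with a round red cap: body 38 x 38 x 88 mm, neck and cap 30 mm across, 110 mm tall in all, about 90 g. Origin 45 mm above its base, at the middle of the square body (the cap's top is 65 mm above it); z points to the cap, x and y square to the body's faces. If present, starts standing in a bay of the bin.
- bottle2: square white bottle with a round red cap: body 38 x 38 x 88 mm, neck and cap 30 mm across, 110 mm tall in all, about 90 g. Origin 45 mm above its base, at the middle of the square body (the cap's top is 65 mm above it); z points to the cap, x and y square to the body's faces. If present, starts standing in a bay of the bin.
- bottle3: square white bottle with a round red cap: body 38 x 38 x 88 mm, neck and cap 30 mm across, 110 mm tall in all, about 90 g. Origin 45 mm above its base, at the middle of the square body (the cap's top is 65 mm above it); z points to the cap, x and y square to the body's faces. If present, starts standing in a bay of the bin.
- bottle4: square white bottle with a round red cap: body 38 x 38 x 88 mm, neck and cap 30 mm across, 110 mm tall in all, about 90 g. Origin 45 mm above its base, at the middle of the square body (the cap's top is 65 mm above it); z points to the cap, x and y square to the body's faces. If present, starts standing in a bay of the bin.
- bottle5: square white bottle with a round red cap: body 38 x 38 x 88 mm, neck and cap 30 mm across, 110 mm tall in all, about 90 g. Origin 45 mm above its base, at the middle of the square body (the cap's top is 65 mm above it); z points to the cap, x and y square to the body's faces. Starts lying on its side on the bench in front of the bin.
- beaker: bystander: glass beaker, 70 mm across, 90 mm tall; origin at its base.
- timer: bystander: white bench timer 60 x 70 x 24 mm; origin at its base.
- tuberack: bystander: purple tube rack 160 x 90 x 57 mm; origin at its base.
There are look-alikes about, which are no part of the job. What is shaped like the cassette4 but green is not meant.

How it is judged:
By the outcome, as a careful person would: the job done as asked, in the order asked, and still so for the second after the job is handed in, with the robot touching nothing.
Of bottle1, bottle2, bottle3, bottle4 only 2 to 4 are there at a start; the rules pass over those that are not, and their reading is None.
At some moment in a run one of bottle5 may be knocked a few centimetres aside while the robot is not near it.
Once in a run the grip may slacken for a moment while it holds something.
It also fails if it takes over 210 s, if anything falls off the work surface, if the arm or the gripper's body presses on something with over 40 N, if the wrist force passes 120 N, or if a joint passes its speed limit or range.

### The arm

A 6-joint arm with a two-finger parallel gripper is mounted at the origin on the work surface. World frame = base frame: x ahead of the robot, y to its left, z up, the work surface at z = 0. Lengths are in mm, angles in rad, forces in N, time in s.
With the tool pointing down it reaches from about 350 to 875 mm from the base axis. Payload 4.2 kg.
Tool frame: the origin (TCP) lies midway between the tips of the shut fingers; the grasp point (between the pads) lies 19 mm behind it; y points along the fingers, x is the direction in which the jaws open and shut, and the axes are right-handed (so a half turn about y gives the same grasp; the last joint's range is limited). The gripper opens to 85 mm and grips with 20 to 120 N. Pads are 22 mm wide; open, the fingers measure 114 mm over their backs; the gripper's body (76 mm by 85 mm) begins 54 mm behind the grasp point. The pads swing forward as they close: fully open they stand 13 mm farther back than shut.
Start: joints at [1.397, 0.385, 0.008, 0, -1.194, -0.259], TCP at [262.1, 567.365, 231.312] pointing down, gripper open.
Joint ranges: [-3.14, 3.14], [-1.21, 2.06], [-1.07, 1.41], [-3.16, 2.05], [-2.99, -0.16], [-3.1, 3.1]. Speed limits (rad/s): [2.79, 2.79, 3.14, 3.14, 3.14, 3.14].

### API

Orientations are given as a unit quaternion [x, y, z, w].
In Python, from bench import read_state, get_image, job_done gives the robot as it stands.
- The arm moves only by the tool play_rows, never from a script. Its argument "series" is a list of rows, each a list of 7 numbers: the shift along the tool's x, y, z in m, then the turn, a rotation vector about the tool's x, y, z in rad, then the finger opening in m, from 0 to 0.0854. In form: [[x, y, z, wx, wy, wz, claw], ...]. A call has 1 to 10 rows; each row shifts and turns the pose as measured when the row begins, along the tool's axes as they then stand; what a row does not reach is not made up. A row lasts 1/10 s, in which the tool goes at most 50 mm and 8.59 degrees, less where a joint would pass 70% of its speed; a pose out of reach is approached as far as the arm can. A call with a gripper value outside its range is refused whole. The fingers move at their own pace and stop on an object; the grip force is fixed at half the most. Time passes only in rows, so rows that do not move let the fingers close. It gives the time, the measured TCP pose, the force and the opening at its end, in the units of the state.
- read_state(): the state, without advancing time (a new reading comes with each control period).
- get_image(name): name is "scene" or "top" or "wrist"; returns a dict with "color" (480x640x3 uint8, red, green, blue), "intrinsics" (3x3 intrinsics, pixels), "origin" and "orientation" of the camera in the world. Camera axes: x right, y down, z forward; pixel columns grow to the right and rows downward; lengths in mm; the calibration is good to about 2 mm. A picture is of the moment at which its call begins. There is no depth.
- job_done(): hands the job in, once; it reports no verdict.
The state is a dict: "clock": time; "joints": joint angles; "joint_vel": joint speeds; "joint_efforts": joint torques, N m; "position": TCP position; "ee_rot": TCP orientation; "contact_force": force on the tool from outside, world axes, zero at the start; "wrist_torque": the same for the moment, N m; "gripper_width": finger opening in mm.
Only numpy, scipy, OpenCV 4.12 (cv2) and the standard library are available. Lean on these libraries where they do the work, as an engineer would, in place of code of your own. Each camera call takes 0.05 s, during which the arm holds its last target. There are 200 camera calls.

## Working session

There is one attempt and no reset: what is moved stays moved. The work goes in short steps, Python scripts to look and compute and a tool call to move; the robot and the scene stay as the last step left them, time stands still between calls to the robot, and variables do not carry over. Pictures are saved under pics/ and viewed, about 12 in all and at most 16, crops included, and the job is handed in when it is done.

Besides the shell and the picture viewer there is one more tool, called after ">>>" by a JSON object that holds its "api" and its "payload", one argument or row to a line. play_rows: Moves the arm, as the interface text tells. Its arguments: {"type":"object","properties":{"series":{"type":"array","items":{"type":"array","items":{"type":"number"}}}},"required":["series"]}

```bash
ls; mkdir -p pics; cat > h.py <<'E'
import numpy as np,cv2
from scipy.spatial.transform import Rotation as R
from bench import read_state,get_image
def snap(n,f=None):
    im=get_image(n)
    if f: cv2.imwrite('pics/'+f,cv2.cvtColor(im['color'],cv2.COLOR_RGB2BGR))
    return im
def ray(im,u,v):
    K=np.array(im['intrinsics']);d=np.linalg.inv(K)@[u,v,1]
    return np.array(im['origin'],float),R.from_quat(im['orientation']).as_matrix()@d
def onz(im,u,v,z):
    o,d=ray(im,u,v);return o+d*(z-o[2])/d[2]
def proj(im,p):
    q=R.from_quat(im['orientation']).as_matrix().T@(np.array(p,float)-np.array(im['origin']))
    q=np.array(im['intrinsics'])@q;return q[:2]/q[2]
def tri(a,ua,b,ub):
    o1,d1=ray(a,*ua);o2,d2=ray(b,*ub)
    s=np.linalg.lstsq(np.c_[d1,-d2],o2-o1,rcond=None)[0]
    p,q=o1+d1*s[0],o2+d2*s[1];return (p+q)/2,np.linalg.norm(p-q)
E
python3 - <<'E'
from h import *
for n in ('scene','top'):
    im=snap(n,n+'0.png');print(n,np.round(im['origin']),np.round(im['orientation'],3),np.round(im['intrinsics'],1).tolist())
s=read_state();print(s)
E
```

```text
pics
scene [1574.  222. 1230.] [ 0.535  0.753 -0.319 -0.214] [[531.0, 0.0, 314.2], [0.0, 531.0, 233.7], [0.0, 0.0, 1.0]]
top [ 223. -170. 1789.] [-0.698  0.711 -0.059  0.068] [[590.0, 0.0, 328.1], [0.0, 590.0, 244.5], [0.0, 0.0, 1.0]]
{'clock': 0.1, 'joints': array([ 1.39658909e+00,  3.85482692e-01,  6.72539799e-03, -4.63002778e-04,
       -1.19402266e+00, -2.58549917e-01]), 'joint_vel': array([-0.0012765 , -0.00235334,  0.00279459,  0.00184813,  0.00028696,
        0.00053075]), 'joint_efforts': array([-8.47386400e-04, -3.93321204e+01,  1.88928491e+01,  4.19789001e+00,
       -2.61667388e-03,  2.63326854e-06]), 'position': array([261.89162534, 566.88018929, 230.31048604]), 'ee_rot': array([ 0.38152917, -0.59530651,  0.59613335, -0.38035599]), 'contact_force': array([-0.64160305,  0.69728755, -0.50781833]), 'wrist_torque': array([ 0.05446747, -0.04974788,  0.03432549]), 'gripper_width': 85.64183105907648}
```

View pics/scene0.png

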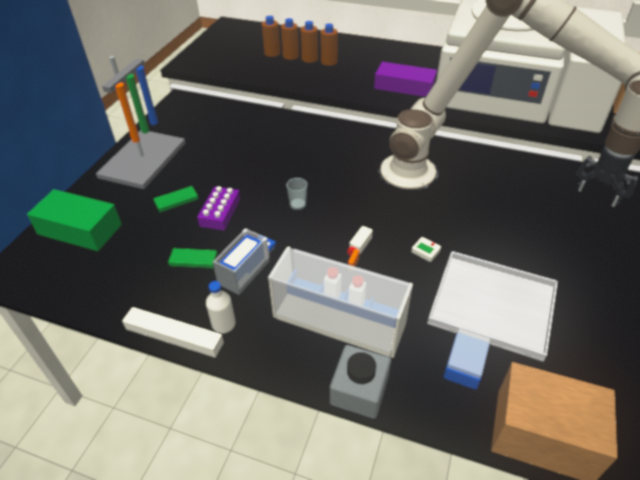

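View pics/top0.png

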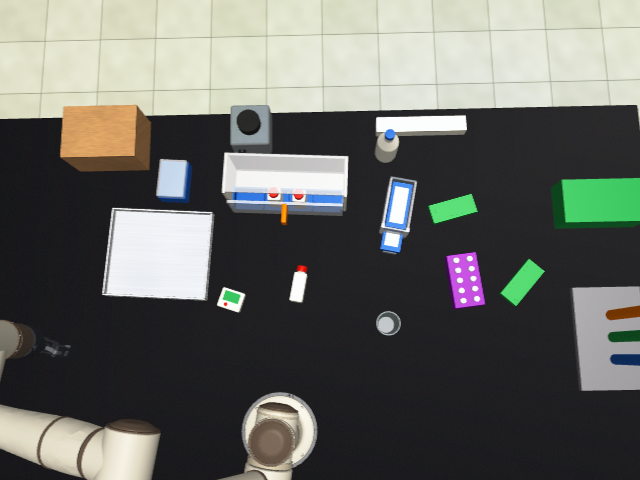

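Top view: the lowest cassette sticks out of the chute at (391,242). Cassette look-alikes are the green slabs (453,208) and (522,282), and the light-blue box (173,180). Red-capped bottles are in the bin at (273,194) and (298,195), with one lying at (299,284). The blue-capped bottle (388,145) is not part of the job. The tray is at (160,253) and the orange tab at (284,214). I'll check one close crop and measure.

```bash
python3 - <<'E'
from h import *
im=snap('top');c=im['color'];sc=snap('scene')
bgr=cv2.cvtColor(c,cv2.COLOR_RGB2BGR)
a=cv2.resize(bgr[145:310,215:425],None,fx=3.8,fy=3.6,interpolation=cv2.INTER_CUBIC);cv2.imwrite('pics/crop1.png',a)
hsv=cv2.cvtColor(c,cv2.COLOR_RGB2HSV)
def blobs(lo,hi,name,z,amin=15,win=None,hs=hsv,I=im):
    m=cv2.inRange(hs,np.array(lo),np.array(hi))
    n,l,st,ce=cv2.connectedComponentsWithStats(m)
    for i in range(1,n):
        if st[i,4]<amin: continue
        u,v=ce[i]
        if win and not(win[0]<u<win[2] and win[1]<v<win[3]): continue
        pts=np.argwhere(l==i)[:,::-1].astype(np.float32)
        r=cv2.minAreaRect(pts); bx=cv2.boxPoints(r)
        print(name,st[i,4],ce[i].round(1),'c',onz(I,u,v,z).round(1)[:2],'box',[onz(I,*b,z).round(0)[:2].tolist() for b in bx])
blobs((0,0,90),(180,90,255),'tray',30,1000,(90,200,230,310))
blobs((100,120,80),(130,255,255),'blue',38,40,(370,170,420,260))
blobs((0,150,100),(8,255,255),'red',20,6,(220,150,350,310))
blobs((9,150,100),(22,255,255),'orange',145,6,(270,200,300,240))
blobs((0,0,150),(180,60,255),'white',38,40,(285,260,312,310))
blobs((0,0,120),(180,60,255),'cab',175,40,(215,140,355,220))
h2=cv2.cvtColor(sc['color'],cv2.COLOR_RGB2HSV)
blobs((9,150,100),(22,255,255),'orangeS',130,6,(340,240,365,270),h2,sc)
blobs((0,80,100),(8,255,255),'redS',130,6,(320,220,440,290),h2,sc)
E
```

```text
tray 9210 [158.3 253.7] c [524.1 365.7] box [[401.0, 532.0], [675.0, 533.0], [651.0, 198.0], [379.0, 206.0]]
blue 429 [398.5 205.1] c [ 658.1 -366.7] box [[595.0, -321.0], [737.0, -351.0], [723.0, -414.0], [582.0, -383.0]]
blue 195 [390.6 244.6] c [ 536.3 -338.1] box [[522.0, -303.0], [577.0, -315.0], [565.0, -376.0], [510.0, -364.0]]
red 24 [273.3 195.2] c [702.5  17.2] box [[706.0, 27.0], [706.0, 6.0], [696.0, 6.0], [697.0, 27.0]]
red 31 [298.  196.3] c [697.2 -59.4] box [[691.0, -45.0], [705.0, -47.0], [701.0, -72.0], [687.0, -70.0]]
red 59 [301.5 268. ] c [473.  -68.1] box [[483.0, -54.0], [482.0, -82.0], [464.0, -82.0], [464.0, -54.0]]
red 7 [225.  303.7] c [369.5 162.7] box [[372.0, 166.0], [372.0, 160.0], [366.0, 160.0], [366.0, 166.0]]
orange 113 [283.6 214.1] c [612.  -25.6] box [[642.0, -18.0], [642.0, -32.0], [583.0, -32.0], [583.0, -18.0]]
white 389 [297.8 286.3] c [415.6 -57.6] box [[377.0, -30.0], [465.0, -47.0], [457.0, -86.0], [369.0, -68.0]]
cab 5477 [284.6 176.2] c [715.4 -31.4] box [[637.0, 148.0], [792.0, 146.0], [772.0, -213.0], [618.0, -205.0]]
orangeS 123 [353.6 257.2] c [594.9 -33.5] box [[619.0, -47.0], [560.0, -44.0], [567.0, -19.0], [626.0, -23.0]]
redS 10 [432.6 243.2] c [470.4 165.1] box [[473.0, 160.0], [461.0, 165.0], [466.0, 170.0], [478.0, 165.0]]
redS 58 [350.4 249.8] c [570.5 -50.2] box [[583.0, -65.0], [546.0, -56.0], [558.0, -37.0], [595.0, -47.0]]
```

View pics/crop1.png

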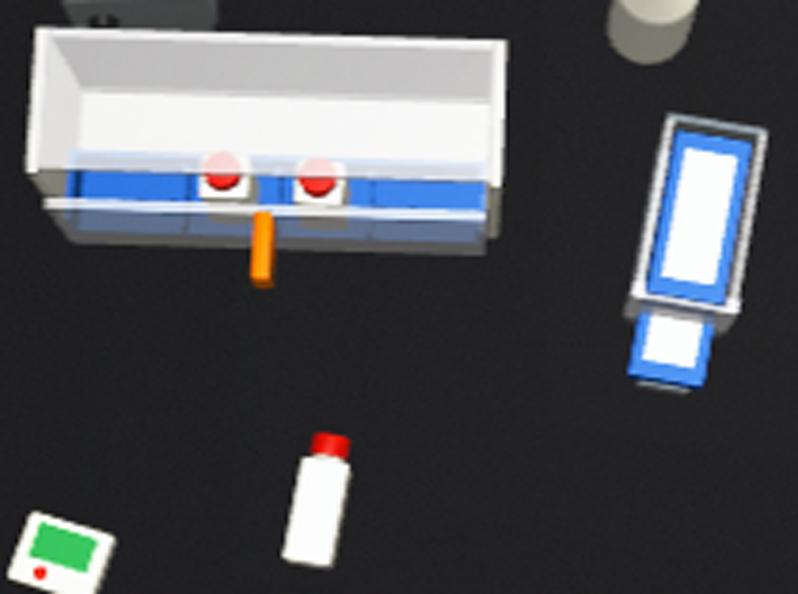

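```bash
cat >> h.py <<'E'
def frame(yaw,tilt=0.,flip=False):
    # jaw axis along local y of a body with given yaw; tilt leans the gripper body towards local -x
    ex=np.array([np.cos(yaw),np.sin(yaw),0]);ey=np.array([-np.sin(yaw),np.cos(yaw),0])
    a=np.sin(tilt)*ex-np.cos(tilt)*np.array([0,0,1.])
    x=-ey if flip else ey
    return np.c_[x,a,np.cross(x,a)]
def plan(way,claw,start=None,step=40.,astep=.13):
    """way: list of (pos,Rot matrix); prints tool-frame rows"""
    s=read_state() if start is None else None
    p,r=(np.array(s['position']),R.from_quat(s['ee_rot'])) if s else start
    print('from',p.round(1))
    for P,M in way:
        Rt=R.from_matrix(M); w=(r.inv()*Rt).as_rotvec(); d=np.array(P,float)-p
        n=max(1,int(np.ceil(max(np.linalg.norm(d)/step,np.linalg.norm(w)/astep))))
        rows=[]
        for i in range(n):
            ri=r*R.from_rotvec(w*i/n); t=ri.inv().apply(d/n)/1000
            rows.append([round(float(k),3) for k in t]+[round(float(k),3) for k in w/n]+[claw])
        print(np.round(P),n,str(rows).replace(' ',''))
        p,r=np.array(P,float),Rt
    return p,r
E
python3 - <<'E'
from h import *
s=read_state();M=R.from_quat(s['ee_rot']).as_matrix();print(M.round(2))
im=snap('top');sc=snap('scene')
print('tab',tri(im,(283.6,214.1),sc,(353.6,257.2)))
g=cv2.cvtColor(im['color'],cv2.COLOR_RGB2GRAY)
m=(g>80).astype(np.uint8);m[:, :90]=0;m[:,216:]=0;m[:204]=0;m[302:]=0
m=cv2.morphologyEx(m,cv2.MORPH_OPEN,np.ones((5,5)))
cs,_=cv2.findContours(m,0,2);c=max(cs,key=cv2.contourArea);q=cv2.approxPolyDP(cv2.convexHull(c),6,True)[:,0]
print('tray',[(b.tolist(),onz(im,*b,30).round()[:2].tolist()) for b in q])
# cabinet roof/side top corners from crop pixels
for u,v in [(38,28),(506,40),(28,170),(497,182)]: print('cabtop',onz(im,215+u/3.8,145+v/3.6,175).round(1))
for u,v in [(45,203),(487,215)]: print('paneltop',onz(im,215+u/3.8,145+v/3.6,148).round(1))
for u,v in [(667,115),(767,130),(628,308),(733,325)]: print('chutetop',onz(im,215+u/3.8,145+v/3.6,103).round(1))
for u,v in [(628,374),(704,387)]: print('casfront',onz(im,215+u/3.8,145+v/3.6,38).round(1))
E
```

```text
[[-0.42 -0.    0.91]
 [-0.91 -0.   -0.42]
 [ 0.   -1.    0.  ]]
tab (array([611.47738707, -27.39968349, 149.16732249]), np.float64(3.251331955928888))
tray [([112, 208], [670.0, 514.0]), ([212, 212], [651.0, 205.0]), ([206, 299], [384.0, 218.0]), ([102, 294], [405.0, 531.0])]
cabtop [788.9 139.4 175. ]
cabtop [ 770.9 -213.4  175. ]
cabtop [672.2 145.3 175. ]
cabtop [ 654.9 -204.   175. ]
paneltop [652.2 137.3 148. ]
paneltop [ 635.2 -196.4  148. ]
chutetop [ 728.1 -339.2  103. ]
chutetop [ 713.7 -416.3  103. ]
chutetop [ 566.8 -303.4  103. ]
chutetop [ 551.2 -383.1  103. ]
casfront [ 523.8 -306.7   38. ]
casfront [ 511.6 -366.3   38. ]
```

```bash
python3 - <<'E'
from h import *
M=frame(-.207,.3,True)
plan([((535,-340,160),M),((535,-340,20),M)],.085)
E
```

```text
from [262.1 567.2 230.9]
[ 535 -340  160] 24 [[0.03,0.003,0.026,0.012,-0.009,0.001,0.085],[0.03,0.003,0.026,0.012,-0.009,0.001,0.085],[0.03,0.004,0.026,0.012,-0.009,0.001,0.085],[0.03,0.004,0.025,0.012,-0.009,0.001,0.085],[0.031,0.004,0.025,0.012,-0.009,0.001,0.085],[0.031,0.004,0.025,0.012,-0.009,0.001,0.085],[0.031,0.005,0.024,0.012,-0.009,0.001,0.085],[0.031,0.005,0.024,0.012,-0.009,0.001,0.085],[0.031,0.005,0.023,0.012,-0.009,0.001,0.085],[0.032,0.005,0.023,0.012,-0.009,0.001,0.085],[0.032,0.006,0.023,0.012,-0.009,0.001,0.085],[0.032,0.006,0.022,0.012,-0.009,0.001,0.085],[0.032,0.006,0.022,0.012,-0.009,0.001,0.085],[0.033,0.006,0.022,0.012,-0.009,0.001,0.085],[0.033,0.006,0.021,0.012,-0.009,0.001,0.085],[0.033,0.007,0.021,0.012,-0.009,0.001,0.085],[0.033,0.007,0.02,0.012,-0.009,0.001,0.085],[0.033,0.007,0.02,0.012,-0.009,0.001,0.085],[0.034,0.007,0.02,0.012,-0.009,0.001,0.085],[0.034,0.008,0.019,0.012,-0.009,0.001,0.085],[0.034,0.008,0.019,0.012,-0.009,0.001,0.085],[0.034,0.008,0.018,0.012,-0.009,0.001,0.085],[0.034,0.008,0.018,0.012,-0.009,0.001,0.085],[0.034,0.008,0.018,0.012,-0.009,0.001,0.085]]
[ 535 -340   20] 4 [[0.0,0.033,-0.01,0.0,0.0,0.0,0.085],[0.0,0.033,-0.01,0.0,0.0,0.0,0.085],[0.0,0.033,-0.01,0.0,0.0,0.0,0.085],[0.0,0.033,-0.01,0.0,0.0,0.0,0.085]]
```

>>> {"api": "play_rows", "payload": {
  "series": [
    [0.03, 0.003, 0.026, 0.012, -0.009, 0.001, 0.085],
    [0.03, 0.003, 0.026, 0.012, -0.009, 0.001, 0.085],
    [0.03, 0.004, 0.026, 0.012, -0.009, 0.001, 0.085],
    [0.03, 0.004, 0.025, 0.012, -0.009, 0.001, 0.085],
    [0.031, 0.004, 0.025, 0.012, -0.009, 0.001, 0.085],
    [0.031, 0.004, 0.025, 0.012, -0.009, 0.001, 0.085],
    [0.031, 0.005, 0.024, 0.012, -0.009, 0.001, 0.085],
    [0.031, 0.005, 0.024, 0.012, -0.009, 0.001, 0.085],
    [0.031, 0.005, 0.023, 0.012, -0.009, 0.001, 0.085],
    [0.032, 0.005, 0.023, 0.012, -0.009, 0.001, 0.085]
  ]
}}

```text
clock: 1.3
position: [378.4, 179.0, 199.7]
ee_rot: [0.382, -0.54, 0.609, -0.438]
contact_force: [1.6, 0.7, 0.3]
gripper_width: 85.0
```

>>> {"api": "play_rows", "payload": {
  "series": [
    [0.032, 0.006, 0.023, 0.012, -0.009, 0.001, 0.085],
    [0.032, 0.006, 0.022, 0.012, -0.009, 0.001, 0.085],
    [0.032, 0.006, 0.022, 0.012, -0.009, 0.001, 0.085],
    [0.033, 0.006, 0.022, 0.012, -0.009, 0.001, 0.085],
    [0.033, 0.006, 0.021, 0.012, -0.009, 0.001, 0.085],
    [0.033, 0.007, 0.021, 0.012, -0.009, 0.001, 0.085],
    [0.033, 0.007, 0.02, 0.012, -0.009, 0.001, 0.085],
    [0.033, 0.007, 0.02, 0.012, -0.009, 0.001, 0.085],
    [0.034, 0.007, 0.02, 0.012, -0.009, 0.001, 0.085],
    [0.034, 0.008, 0.019, 0.012, -0.009, 0.001, 0.085]
  ]
}}

```text
clock: 2.3
position: [497.7, -214.9, 173.7]
ee_rot: [0.377, -0.479, 0.621, -0.493]
contact_force: [0.7, 0.7, -0.3]
gripper_width: 85.6
```

```bash
python3 - <<'E'
from h import *
print(read_state()['joints'].round(2))
M=frame(-.207,.3,True)
plan([((535,-340,160),M)],.085)
E
```

```text
[-0.09  0.18 -0.49  0.06 -0.64  1.39]
from [ 497.7 -214.9  173.7]
[ 535 -340  160] 4 [[0.028,0.007,0.015,0.01,-0.006,0.001,0.085],[0.028,0.008,0.015,0.01,-0.006,0.001,0.085],[0.029,0.008,0.014,0.01,-0.006,0.001,0.085],[0.029,0.008,0.014,0.01,-0.006,0.001,0.085]]
```

>>> {"api": "play_rows", "payload": {
  "series": [
    [0.028, 0.007, 0.015, 0.01, -0.006, 0.001, 0.085],
    [0.028, 0.008, 0.015, 0.01, -0.006, 0.001, 0.085],
    [0.029, 0.008, 0.014, 0.01, -0.006, 0.001, 0.085],
    [0.029, 0.008, 0.014, 0.01, -0.006, 0.001, 0.085],
    [0, 0, 0, 0, 0, 0, 0.085]
  ]
}}

```text
clock: 2.8
position: [536.6, -350.7, 158.1]
ee_rot: [0.372, -0.461, 0.627, -0.506]
contact_force: [0.3, 0.8, -0.9]
gripper_width: 84.9
```

```bash
python3 - <<'E'
from h import *
s=read_state();print(s['joints'].round(2),s['position'].round(1))
im=snap('wrist','w1.png')
print(np.round(im['origin']))
for p in [(517.7,-336.5,38),(535,-340,38)]: print(proj(im,p).round())
E
```

```text
[-0.35  0.35 -0.25 -0.06 -0.66  1.75] [ 536.6 -350.7  158.1]
[ 570. -358.  318.]
[308. 305.]
[308. 284.]
```

View pics/w1.png

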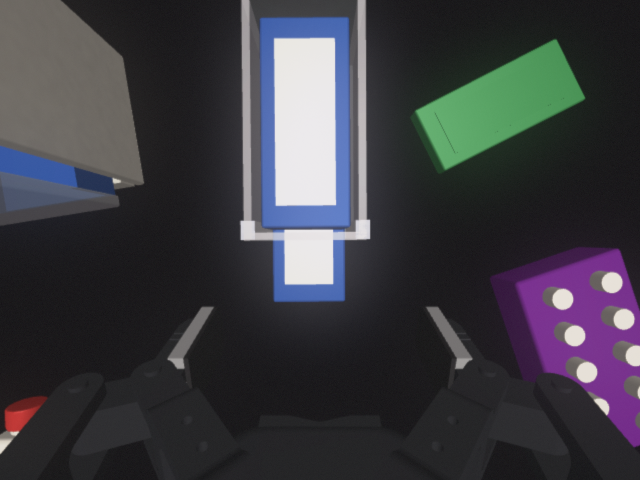

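Wrist view: the cassette front end is centred at (309,300), within a few pixels of my prediction of (308,305), and square to the jaws. I'll descend.

```bash
python3 - <<'E'
from h import *
M=frame(-.207,.3,True)
plan([((537,-340.5,60),M),((537,-340.5,20),M)],.085,step=30)
E
```

```text
from [ 536.  -349.2  158.2]
[ 537. -340.   60.] 4 [[-0.002,0.023,-0.008,-0.001,-0.001,0.0,0.085],[-0.002,0.023,-0.007,-0.001,-0.001,0.0,0.085],[-0.002,0.023,-0.007,-0.001,-0.001,0.0,0.085],[-0.002,0.023,-0.007,-0.001,-0.001,0.0,0.085]]
[ 537. -340.   20.] 2 [[0.0,0.019,-0.006,0.0,0.0,0.0,0.085],[0.0,0.019,-0.006,0.0,0.0,0.0,0.085]]
```

>>> {"api": "play_rows", "payload": {
  "series": [
    [-0.002, 0.023, -0.007, 0, 0, 0, 0.085],
    [-0.002, 0.023, -0.007, 0, 0, 0, 0.085],
    [-0.002, 0.023, -0.007, 0, 0, 0, 0.085],
    [-0.002, 0.023, -0.007, 0, 0, 0, 0.085],
    [0, 0, 0, 0, 0, 0, 0.085]
  ]
}}

```text
clock: 3.35
position: [538.2, -338.2, 61.9]
ee_rot: [0.372, -0.46, 0.627, -0.507]
contact_force: [-0.3, -0.2, -0.3]
gripper_width: 85.0
```

```bash
python3 - <<'E'
from h import *
M=frame(-.207,.3,True)
plan([((537,-340.5,20),M)],.085,step=15)
E
```

```text
from [ 538.2 -338.2   61.9]
[ 537. -340.   20.] 3 [[0.001,0.013,-0.004,-0.002,-0.001,0.0,0.085],[0.001,0.013,-0.004,-0.002,-0.001,0.0,0.085],[0.001,0.013,-0.004,-0.002,-0.001,0.0,0.085]]
```

>>> {"api": "play_rows", "payload": {
  "series": [
    [0.001, 0.013, -0.004, -0.002, -0.001, 0, 0.085],
    [0.001, 0.013, -0.004, -0.002, -0.001, 0, 0.085],
    [0.001, 0.013, -0.004, -0.002, -0.001, 0, 0.085],
    [0, 0, 0, 0, 0, 0, 0.085]
  ]
}}

```text
clock: 3.75
position: [539.7, -340.6, 21.8]
ee_rot: [0.374, -0.459, 0.625, -0.508]
contact_force: [-0.8, 0.1, 0.3]
gripper_width: 84.8
```

>>> {"api": "play_rows", "payload": {
  "series": [
    [0, 0, 0, 0, 0, 0, 0.07],
    [0, 0, 0, 0, 0, 0, 0.06],
    [0, 0, 0, 0, 0, 0, 0.05],
    [0, 0, 0, 0, 0, 0, 0.045],
    [0, 0, 0, 0, 0, 0, 0.045],
    [0, 0, 0, 0, 0, 0, 0.045]
  ]
}}

```text
clock: 4.35
position: [540.2, -341.2, 23.2]
ee_rot: [0.374, -0.458, 0.626, -0.508]
contact_force: [-0.4, -0.8, -1.6]
gripper_width: 58.5
```

>>> {"api": "play_rows", "payload": {
  "series": [
    [0, -0.003, -0.0096, 0, 0, 0, 0.045],
    [0, -0.003, -0.0096, 0, 0, 0, 0.045],
    [0, -0.003, -0.0096, 0, 0, 0, 0.045],
    [0, -0.003, -0.0096, 0, 0, 0, 0.045],
    [0, -0.003, -0.0096, 0, 0, 0, 0.045],
    [0, -0.003, -0.0096, 0, 0, 0, 0.045],
    [0, 0, 0, 0, 0, 0, 0.045]
  ]
}}

```text
clock: 5.05
position: [474.9, -327.3, 22.7]
ee_rot: [0.374, -0.459, 0.626, -0.508]
contact_force: [-1.0, 1.2, -0.9]
gripper_width: 58.3
```

```bash
python3 - <<'E'
from h import *
im=snap('wrist','w2.png'); s=read_state();print(s['position'],s['gripper_width'],s['contact_force'])
E
```

```text
[ 475.35625749 -327.41832863   22.68948964] 58.14644163372443 [-3.56486582  0.87442056 -1.09393599]
```

View pics/w2.png

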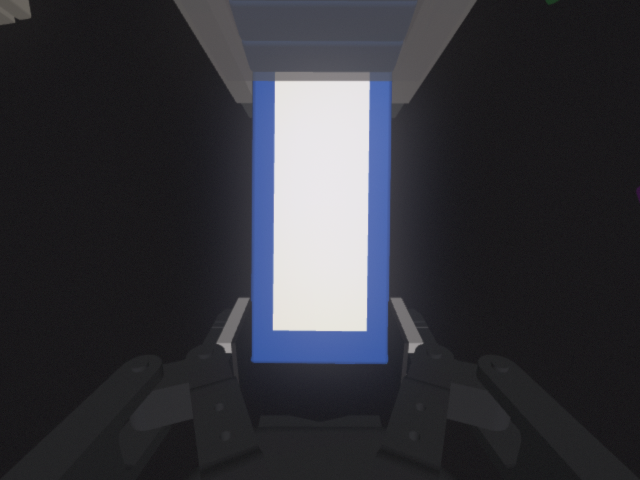

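The cassette is drawn about 65 mm and is straight in the jaws, front edge at row 362. Its centre is still over the tongue, so I'll regrip nearer the middle.

>>> {"api": "play_rows", "payload": {
  "series": [
    [0, 0, 0, 0, 0, 0, 0.08],
    [0, 0, 0, 0, 0, 0, 0.08],
    [0, 0, 0, 0, 0, 0, 0.08],
    [0, 0.003, 0.0096, 0, 0, 0, 0.08],
    [0, 0.003, 0.0096, 0, 0, 0, 0.08],
    [0, 0.003, 0.0096, 0, 0, 0, 0.08],
    [0, 0.003, 0.0096, 0, 0, 0, 0.08],
    [0, 0, 0, 0, 0, 0, 0.08]
  ]
}}

```text
clock: 5.9
position: [522.5, -337.9, 24.7]
ee_rot: [0.373, -0.455, 0.627, -0.51]
contact_force: [-0.0, 0.0, 0.4]
gripper_width: 80.1
```

>>> {"api": "play_rows", "payload": {
  "series": [
    [0, 0, 0, 0, 0, 0, 0.065],
    [0, 0, 0, 0, 0, 0, 0.05],
    [0, 0, 0, 0, 0, 0, 0.045],
    [0, 0, 0, 0, 0, 0, 0.045],
    [0, 0, 0, 0, 0, 0, 0.045]
  ]
}}

```text
clock: 6.4
position: [522.6, -337.9, 24.9]
ee_rot: [0.373, -0.455, 0.627, -0.51]
contact_force: [1.5, 0.2, -0.4]
gripper_width: 58.2
```

>>> {"api": "play_rows", "payload": {
  "series": [
    [0, -0.003, -0.0096, 0, 0, 0, 0.045],
    [0, -0.003, -0.0096, 0, 0, 0, 0.045],
    [0, -0.003, -0.0096, 0, 0, 0, 0.045],
    [0, -0.003, -0.0096, 0, 0, 0, 0.045],
    [0, -0.003, -0.0096, 0, 0, 0, 0.045],
    [0, 0, 0, 0, 0, 0, 0.045]
  ]
}}

```text
clock: 7.0
position: [467.4, -326.4, 24.5]
ee_rot: [0.373, -0.456, 0.627, -0.509]
contact_force: [-0.8, -0.0, 1.2]
gripper_width: 58.4
```

```bash
python3 - <<'E'
from h import *
im=snap('wrist','w3.png'); s=read_state();print(s['position'],s['gripper_width'],s['contact_force'],s['joints'].round(2))
ex=np.array([np.cos(-.065),np.sin(-.065),0]);ey=np.array([-ex[1],ex[0],0]);T=np.array([527.5,367,0])
M=frame(-.207,.3,True);N=frame(-.065,.3,True)
p=s['position']
plan([(p+[-15,3,0],M),(p+[-30,6,130],M),((500,0,190),frame(-.13,.3,True)),(T-95*ey-10*ex+[0,0,120],N)],.045)
E
```

```text
[ 467.94527939 -326.54387922   24.52666057] 58.70887460656758 [-0.95820991  0.38924859 -0.18359326] [-0.35  0.45 -0.53 -0.15 -0.29  1.85]
from [ 467.9 -326.5   24.5]
[ 453. -324.   25.] 1 [[0.0,-0.005,-0.015,-0.011,0.004,0.003,0.045]]
[ 438. -321.  155.] 4 [[0.0,-0.032,0.006,0.0,0.0,0.0,0.045],[0.0,-0.032,0.006,0.0,0.0,0.0,0.045],[0.0,-0.032,0.006,0.0,0.0,0.0,0.045],[0.0,-0.032,0.006,0.0,0.0,0.0,0.045]]
[500   0 190] 9 [[-0.036,-0.004,0.001,0.0,-0.008,0.003,0.045],[-0.036,-0.004,0.001,0.0,-0.008,0.003,0.045],[-0.036,-0.004,0.001,0.0,-0.008,0.003,0.045],[-0.036,-0.004,0.002,0.0,-0.008,0.003,0.045],[-0.036,-0.004,0.002,0.0,-0.008,0.003,0.045],[-0.036,-0.003,0.002,0.0,-0.008,0.003,0.045],[-0.036,-0.003,0.002,0.0,-0.008,0.003,0.045],[-0.036,-0.003,0.003,0.0,-0.008,0.003,0.045],[-0.036,-0.003,0.003,0.0,-0.008,0.003,0.045]]
[511. 273. 120.] 8 [[-0.034,0.007,-0.005,-0.0,-0.008,0.002,0.045],[-0.034,0.008,-0.005,-0.0,-0.008,0.002,0.045],[-0.034,0.008,-0.005,-0.0,-0.008,0.002,0.045],[-0.034,0.008,-0.005,-0.0,-0.008,0.002,0.045],[-0.034,0.008,-0.004,-0.0,-0.008,0.002,0.045],[-0.034,0.008,-0.004,-0.0,-0.008,0.002,0.045],[-0.034,0.008,-0.004,-0.0,-0.008,0.002,0.045],[-0.034,0.008,-0.004,-0.0,-0.008,0.002,0.045]]
```

View pics/w3.png

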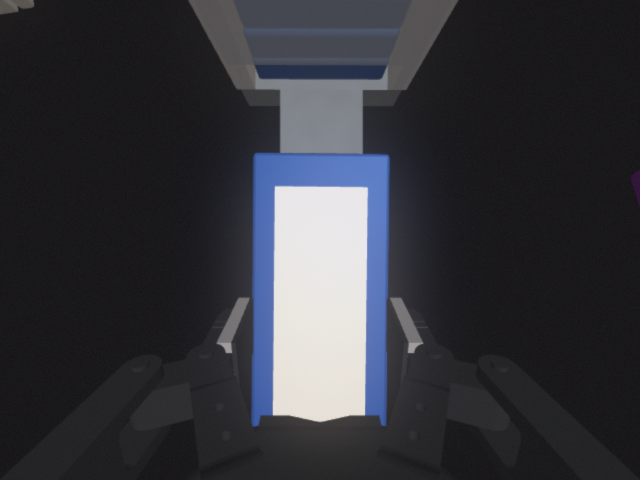

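The cassette is clear of the column and level in the jaws. I'll lift it and carry it to the tray.

>>> {"api": "play_rows", "payload": {
  "series": [
    [0, -0.032, 0.003, 0, 0, 0, 0.045],
    [0, -0.032, 0.006, 0, 0, 0, 0.045],
    [0, -0.032, 0.006, 0, 0, 0, 0.045],
    [0, -0.032, 0.006, 0, 0, 0, 0.045],
    [0, -0.01, 0.004, 0, 0, 0, 0.045],
    [0, 0, 0, 0, 0, 0, 0.045]
  ]
}}

```text
clock: 7.65
position: [446.9, -321.5, 165.2]
ee_rot: [0.375, -0.46, 0.625, -0.507]
contact_force: [-0.1, 0.2, -1.8]
gripper_width: 58.3
```

```bash
python3 - <<'E'
from h import *
s=read_state();print(s['position'],s['gripper_width'],s['joints'].round(2))
ex=np.array([np.cos(-.065),np.sin(-.065),0]);ey=np.array([-ex[1],ex[0],0]);T=np.array([527.5,367,0])
plan([((485,0,190),frame(-.13,.3,True)),(T-90*ey+15*ex+[0,0,100],frame(-.065,.3,True))],.045)
E
```

```text
[ 446.93503629 -321.4531736   165.23242059] 58.3228736146158 [-0.35  0.2  -0.45 -0.07 -0.63  1.77]
from [ 446.9 -321.5  165.2]
[485   0 190] 9 [[-0.036,-0.004,-0.002,0.0,-0.008,0.003,0.045],[-0.036,-0.004,-0.002,0.0,-0.008,0.003,0.045],[-0.036,-0.003,-0.002,0.0,-0.008,0.003,0.045],[-0.036,-0.003,-0.001,0.0,-0.008,0.003,0.045],[-0.036,-0.003,-0.001,0.0,-0.008,0.003,0.045],[-0.036,-0.003,-0.001,0.0,-0.008,0.003,0.045],[-0.036,-0.003,-0.0,0.0,-0.008,0.003,0.045],[-0.036,-0.003,-0.0,0.0,-0.008,0.003,0.045],[-0.036,-0.003,0.0,0.0,-0.008,0.003,0.045]]
[537. 276. 100.] 8 [[-0.035,0.011,-0.001,-0.0,-0.008,0.002,0.045],[-0.035,0.011,-0.001,-0.0,-0.008,0.002,0.045],[-0.035,0.011,-0.001,-0.0,-0.008,0.002,0.045],[-0.035,0.012,-0.001,-0.0,-0.008,0.002,0.045],[-0.035,0.012,-0.0,-0.0,-0.008,0.002,0.045],[-0.035,0.012,-0.0,-0.0,-0.008,0.002,0.045],[-0.035,0.012,0.0,-0.0,-0.008,0.002,0.045],[-0.035,0.012,0.0,-0.0,-0.008,0.002,0.045]]
```

>>> {"api": "play_rows", "payload": {
  "series": [
    [-0.036, -0.004, -0.002, 0, -0.008, 0.003, 0.045],
    [-0.036, -0.004, -0.002, 0, -0.008, 0.003, 0.045],
    [-0.036, -0.003, -0.002, 0, -0.008, 0.003, 0.045],
    [-0.036, -0.003, -0.001, 0, -0.008, 0.003, 0.045],
    [-0.036, -0.003, -0.001, 0, -0.008, 0.003, 0.045],
    [-0.036, -0.003, -0.001, 0, -0.008, 0.003, 0.045],
    [-0.036, -0.003, 0, 0, -0.008, 0.003, 0.045],
    [-0.036, -0.003, 0, 0, -0.008, 0.003, 0.045],
    [-0.036, -0.003, 0, 0, -0.008, 0.003, 0.045]
  ]
}}

```text
clock: 8.55
position: [481.0, 8.2, 179.6]
ee_rot: [0.396, -0.453, 0.602, -0.525]
contact_force: [1.6, -0.9, -1.0]
gripper_width: 58.7
```

>>> {"api": "play_rows", "payload": {
  "series": [
    [-0.035, 0.011, -0.001, 0, -0.008, 0.002, 0.045],
    [-0.035, 0.011, -0.001, 0, -0.008, 0.002, 0.045],
    [-0.035, 0.011, -0.001, 0, -0.008, 0.002, 0.045],
    [-0.035, 0.012, -0.001, 0, -0.008, 0.002, 0.045],
    [-0.035, 0.012, 0, 0, -0.008, 0.002, 0.045],
    [-0.035, 0.012, 0, 0, -0.008, 0.002, 0.045],
    [-0.035, 0.008, 0, 0, -0.008, 0.002, 0.045],
    [-0.02, 0.004, 0, 0, -0.008, 0.002, 0.045],
    [0, 0, 0, 0, 0, 0, 0.045]
  ]
}}

```text
clock: 9.45
position: [522.4, 282.2, 84.4]
ee_rot: [0.421, -0.438, 0.581, -0.541]
contact_force: [-0.0, 0.2, -0.7]
gripper_width: 58.8
```

```bash
python3 - <<'E'
from h import *
snap('wrist','w4.png')
s=read_state();print(s['position'],s['gripper_width'],s['joints'].round(2))
ex=np.array([np.cos(-.065),np.sin(-.065),0]);ey=np.array([-ex[1],ex[0],0]);T=np.array([527.5,367,0])
p=T-90*ey+15*ex;N=frame(-.065,.3,True)
plan([(p+[0,0,50],N),(p+[0,0,10],N)],.045,step=20)
E
```

```text
[521.9746065  280.67799984  84.37185584] 58.53149659854611 [ 0.85  0.39 -0.59  0.48 -0.48  0.25]
from [522.  280.7  84.4]
[537. 276.  50.] 2 [[0.002,0.019,0.003,0.018,0.004,0.007,0.045],[0.002,0.019,0.002,0.018,0.004,0.007,0.045]]
[537. 276.  10.] 2 [[0.0,0.019,-0.006,0.0,0.0,0.0,0.045],[0.0,0.019,-0.006,0.0,0.0,0.0,0.045]]
```

View pics/w4.png

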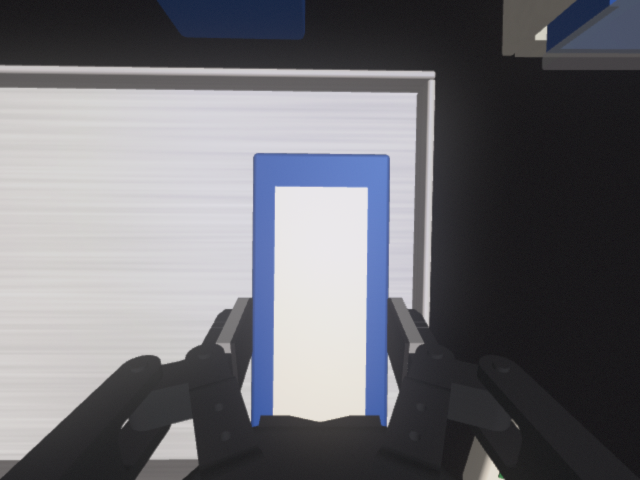

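The cassette is over the tray, but the right finger (428) is close to the tray wall (430). I'll shift 18 mm inwards before lowering.

```bash
python3 - <<'E'
from h import *
ex=np.array([np.cos(-.065),np.sin(-.065),0]);ey=np.array([-ex[1],ex[0],0]);T=np.array([527.5,367,0])
p=T-72*ey+12*ex;N=frame(-.065,.3,True)
plan([(p+[0,0,50],N),(p+[0,0,11],N)],.045,step=20)
E
```

```text
from [522.  280.7  84.4]
[535. 294.  50.] 2 [[-0.007,0.018,0.001,0.018,0.004,0.007,0.045],[-0.007,0.018,0.001,0.018,0.004,0.007,0.045]]
[535. 294.  11.] 2 [[0.0,0.019,-0.006,0.0,0.0,0.0,0.045],[0.0,0.019,-0.006,0.0,0.0,0.0,0.045]]
```

>>> {"api": "play_rows", "payload": {
  "series": [
    [-0.007, 0.018, 0.001, 0.018, 0.004, 0.006, 0.045],
    [-0.007, 0.018, 0.001, 0.018, 0.004, 0.006, 0.045],
    [0, 0.01, -0.003, 0, 0, 0, 0.045],
    [0, 0.01, -0.003, 0, 0, 0, 0.045],
    [0, 0, 0, 0, 0, 0, 0.045]
  ]
}}

```text
clock: 10.0
position: [532.7, 287.9, 27.5]
ee_rot: [0.406, -0.435, 0.589, -0.547]
contact_force: [0.5, -1.3, -1.3]
gripper_width: 57.8
```

```bash
python3 - <<'E'
from h import *
s=read_state();print(s['position'],s['gripper_width'],s['joints'].round(2),s['contact_force'])
ex=np.array([np.cos(-.065),np.sin(-.065),0]);ey=np.array([-ex[1],ex[0],0]);T=np.array([527.5,367,0])
p=T-72*ey+12*ex;N=frame(-.065,.29,True)
plan([(p+[0,0,10],N)],.045,step=8)
E
```

```text
[532.70160917 287.89623711  27.50982828] 57.82036079399226 [ 0.75  0.47 -0.75  0.99 -0.26 -0.2 ] [ 0.45935762 -1.31697538 -1.25705374]
from [532.7 287.9  27.5]
[535. 294.  10.] 3 [[-0.002,0.006,-0.001,-0.002,-0.002,0.002,0.045],[-0.002,0.006,-0.001,-0.002,-0.002,0.002,0.045],[-0.002,0.006,-0.001,-0.002,-0.002,0.002,0.045]]
```

>>> {"api": "play_rows", "payload": {
  "series": [
    [-0.002, 0.006, -0.001, -0.002, -0.002, 0.002, 0.045],
    [-0.002, 0.006, -0.001, -0.002, -0.002, 0.002, 0.045],
    [-0.002, 0.004, -0.001, 0, 0, 0, 0.045],
    [0, 0, 0, 0, 0, 0, 0.045]
  ]
}}

```text
clock: 10.4
position: [536.1, 289.3, 14.0]
ee_rot: [0.405, -0.436, 0.588, -0.547]
contact_force: [0.6, -0.3, -0.5]
gripper_width: 58.0
```

>>> {"api": "play_rows", "payload": {
  "series": [
    [0, 0.003, -0.001, 0, 0, 0, 0.045],
    [0, 0.001, 0, 0, 0, 0, 0.045],
    [0, 0, 0, 0, 0, 0, 0.045]
  ]
}}

```text
clock: 10.7
position: [537.6, 287.9, 12.6]
ee_rot: [0.404, -0.436, 0.59, -0.547]
contact_force: [-0.6, -2.2, -1.3]
gripper_width: 58.2
```

>>> {"api": "play_rows", "payload": {
  "series": [
    [0, 0.002, -0.001, 0, 0, 0, 0.045],
    [0, 0, 0, 0, 0, 0, 0.065],
    [0, 0, 0, 0, 0, 0, 0.075],
    [0, 0, 0, 0, 0, 0, 0.075],
    [0, -0.019, 0.006, 0, 0, 0, 0.075],
    [0, -0.03, 0.009, 0, 0, 0, 0.075],
    [0, -0.03, 0.009, 0, 0, 0, 0.075],
    [0, -0.03, 0.009, 0, 0, 0, 0.075],
    [0, -0.03, 0.009, 0, 0, 0, 0.075],
    [0, -0.02, 0.006, 0, 0, 0, 0.075]
  ]
}}

```text
clock: 11.7
position: [537.9, 287.4, 167.4]
ee_rot: [0.404, -0.435, 0.591, -0.546]
contact_force: [0.2, -0.1, 1.1]
gripper_width: 75.0
```

```bash
python3 - <<'E'
from h import *
im=snap('top','t2.png')
s=read_state();print(s['position'],s['joints'].round(2))
c=im['color'];a=cv2.cvtColor(c[140:320,90:420],cv2.COLOR_RGB2BGR);cv2.imwrite('pics/t2.png',cv2.resize(a,None,fx=2.4,fy=2.4,interpolation=cv2.INTER_CUBIC))
hsv=cv2.cvtColor(c,cv2.COLOR_RGB2HSV)
m=cv2.inRange(hsv,np.array((0,0,150)),np.array((180,60,255)));m[:,:285]=0;m[:255]=0;m[315:]=0;m[:,325:]=0
n,l,st,ce=cv2.connectedComponentsWithStats(m)
for i in range(1,n):
    if st[i,4]>40:
        r=cv2.boxPoints(cv2.minAreaRect(np.argwhere(l==i)[:,::-1].astype(np.float32)))
        print(st[i,4],[onz(im,*b,38).round(0)[:2].tolist() for b in r])
E
```

```text
[539.45271612 288.98703875 171.17830277] [ 0.86  0.3  -0.45  0.4  -0.67  0.34]
390 [[377.0, -30.0], [465.0, -47.0], [457.0, -86.0], [369.0, -68.0]]
```

View pics/t2.png

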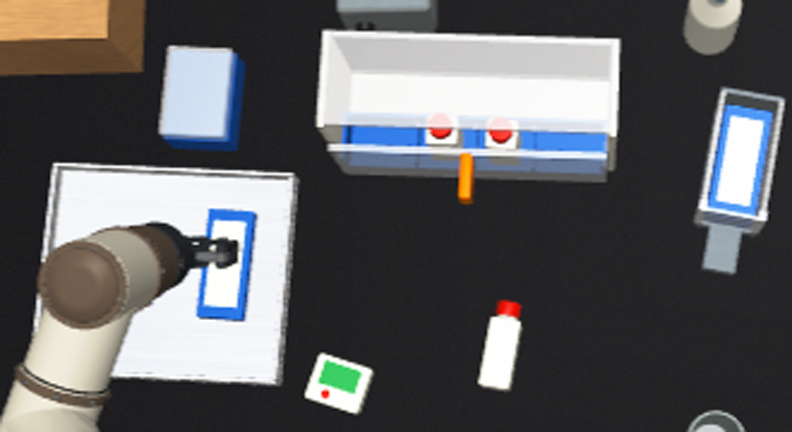

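The cassette lies flat in the tray, and bottle5 is unmoved. Next is bottle5.

```bash
python3 - <<'E'
from h import *
N=frame(-.19,-.1,True)
plan([((425,-59,130),N),((425,-59,5),N)],.07)
E
```

```text
from [539.5 289.  171.2]
[425 -59 130] 10 [[0.036,0.001,-0.01,-0.04,0.011,-0.001,0.07],[0.036,0.002,-0.009,-0.04,0.011,-0.001,0.07],[0.036,0.002,-0.009,-0.04,0.011,-0.001,0.07],[0.036,0.002,-0.008,-0.04,0.011,-0.001,0.07],[0.036,0.003,-0.008,-0.04,0.011,-0.001,0.07],[0.036,0.003,-0.007,-0.04,0.011,-0.001,0.07],[0.036,0.003,-0.007,-0.04,0.011,-0.001,0.07],[0.036,0.004,-0.006,-0.04,0.011,-0.001,0.07],[0.036,0.004,-0.005,-0.04,0.011,-0.001,0.07],[0.036,0.004,-0.005,-0.04,0.011,-0.001,0.07]]
[425 -59   5] 4 [[0.0,0.031,0.003,0.0,0.0,0.0,0.07],[0.0,0.031,0.003,0.0,0.0,0.0,0.07],[0.0,0.031,0.003,0.0,0.0,0.0,0.07],[0.0,0.031,0.003,0.0,0.0,0.0,0.07]]
```

>>> {"api": "play_rows", "payload": {
  "series": [
    [0.036, 0.001, -0.01, -0.04, 0.011, -0.001, 0.07],
    [0.036, 0.002, -0.009, -0.04, 0.011, -0.001, 0.07],
    [0.036, 0.002, -0.009, -0.04, 0.011, -0.001, 0.07],
    [0.036, 0.002, -0.008, -0.04, 0.011, -0.001, 0.07],
    [0.036, 0.003, -0.008, -0.04, 0.011, -0.001, 0.07],
    [0.036, 0.003, -0.007, -0.04, 0.011, -0.001, 0.07],
    [0.036, 0.003, -0.007, -0.04, 0.011, -0.001, 0.07],
    [0.036, 0.004, -0.006, -0.04, 0.011, -0.001, 0.07],
    [0.03, 0.004, -0.005, -0.04, 0.011, -0.001, 0.07],
    [0, 0, 0, 0, 0, 0, 0.07]
  ]
}}

```text
clock: 12.75
position: [431.6, -23.0, 133.5]
ee_rot: [-0.465, 0.563, -0.517, 0.446]
contact_force: [0.2, 1.3, -0.3]
gripper_width: 69.8
```

```bash
python3 - <<'E'
from h import *
s=read_state();print(s['joints'].round(2))
im=snap('wrist','w5.png')
c=im['color'];hsv=cv2.cvtColor(c,cv2.COLOR_RGB2HSV)
for nm,lo,hi,z in (('red',(0,150,80),(8,255,255),25),('white',(0,0,150),(180,60,255),38)):
    n,l,st,ce=cv2.connectedComponentsWithStats(cv2.inRange(hsv,np.array(lo),np.array(hi)))
    for i in range(1,n):
        if st[i,4]>200:
            r=cv2.boxPoints(cv2.minAreaRect(np.argwhere(l==i)[:,::-1].astype(np.float32)))
            print(nm,st[i,4],ce[i].round(),[onz(im,*b,z).round(0)[:2].tolist() for b in r])
N=frame(-.19,-.1,True)
plan([((425,-59,5),N)],.07)
E
```

```text
[ 0.29  0.2  -0.52 -0.06 -0.91  1.15]
white 8745 [ 27. 257.] [[545.0, 174.0], [536.0, 122.0], [383.0, 193.0], [393.0, 260.0]]
white 6440 [374. 238.] [[380.0, -30.0], [471.0, -48.0], [463.0, -87.0], [370.0, -75.0]]
white 4198 [150. 302.] [[381.0, 180.0], [439.0, 146.0], [416.0, 77.0], [355.0, 106.0]]
white 714 [425. 329.] [[368.0, -78.0], [372.0, -91.0], [312.0, -107.0], [307.0, -93.0]]
white 692 [214. 330.] [[344.0, 104.0], [396.0, 69.0], [389.0, 57.0], [335.0, 92.0]]
from [432.2 -22.1 133.8]
[425 -59   5] 4 [[0.01,0.032,0.002,-0.008,0.006,-0.005,0.07],[0.01,0.032,0.002,-0.008,0.006,-0.005,0.07],[0.01,0.032,0.003,-0.008,0.006,-0.005,0.07],[0.01,0.032,0.003,-0.008,0.006,-0.005,0.07]]
```

>>> {"api": "play_rows", "payload": {
  "series": [
    [0.037, 0, -0.001, -0.015, 0.012, -0.01, 0.07],
    [0, 0.033, 0.002, -0.015, 0.012, -0.01, 0.07],
    [0, 0.033, 0.003, 0, 0, 0, 0.07],
    [0, 0, 0, 0, 0, 0, 0.07]
  ]
}}

```text
clock: 13.2
position: [427.5, -56.2, 67.4]
ee_rot: [-0.469, 0.569, -0.519, 0.431]
contact_force: [-0.5, 0.9, -0.2]
gripper_width: 70.0
```

```bash
python3 - <<'E'
from h import *
s=read_state();print(s['joints'].round(2))
plan([((425,-59,5),frame(-.19,-.1,True))],.07,step=22)
E
```

```text
[ 0.22  0.31 -0.59 -0.06 -0.76  1.2 ]
from [427.5 -56.2  67.4]
[425 -59   5] 3 [[0.001,0.021,0.001,-0.004,0.001,-0.001,0.07],[0.001,0.021,0.001,-0.004,0.001,-0.001,0.07],[0.001,0.021,0.001,-0.004,0.001,-0.001,0.07]]
```

>>> {"api": "play_rows", "payload": {
  "series": [
    [0.001, 0.021, 0.001, -0.004, 0.001, -0.001, 0.07],
    [0.001, 0.021, 0.001, -0.004, 0.001, -0.001, 0.07],
    [0.001, 0.02, 0.001, -0.004, 0.001, -0.001, 0.07],
    [0, 0, 0, 0, 0, 0, 0.05],
    [0, 0, 0, 0, 0, 0, 0.03],
    [0, 0, 0, 0, 0, 0, 0.02],
    [0, 0, 0, 0, 0, 0, 0.02],
    [0, 0, 0, 0, 0, 0, 0.02]
  ]
}}

```text
clock: 14.0
position: [433.3, -52.7, 12.9]
ee_rot: [-0.47, 0.566, -0.518, 0.436]
contact_force: [-0.3, 0.5, -1.1]
gripper_width: 37.0
```

>>> {"api": "play_rows", "payload": {
  "series": [
    [0, -0.02, -0.002, 0, 0, 0, 0.02],
    [0, -0.03, -0.003, 0, 0, 0, 0.02],
    [0, -0.03, -0.003, 0, 0, 0, 0.02],
    [0, -0.03, -0.003, 0, 0, 0, 0.02],
    [0, -0.01, -0.001, 0, 0, 0, 0.02]
  ]
}}

```text
clock: 14.5
position: [429.7, -53.3, 138.2]
ee_rot: [-0.47, 0.567, -0.518, 0.435]
contact_force: [0.7, 0.5, -1.8]
gripper_width: 37.3
```

```bash
python3 - <<'E'
from h import *
s=read_state();print(s['joints'].round(2))
ex=np.array([np.cos(-.065),np.sin(-.065),0]);ey=np.array([-ex[1],ex[0],0]);T=np.array([527.5,367,0])
N=frame(-.065,-.1,True)
q=plan([((440,130,135),frame(-.13,-.1,True)),(T+85*ey+[0,0,110],N)],.02)
print(q[0])
E
```

```text
[ 0.23  0.2  -0.5  -0.05 -0.94  1.19]
from [429.7 -53.3 138.2]
[440 130 135] 5 [[-0.036,0.001,-0.004,-0.003,-0.01,-0.002,0.02],[-0.036,0.001,-0.004,-0.003,-0.01,-0.002,0.02],[-0.037,0.001,-0.004,-0.003,-0.01,-0.002,0.02],[-0.037,0.001,-0.003,-0.003,-0.01,-0.002,0.02],[-0.037,0.001,-0.003,-0.003,-0.01,-0.002,0.02]]
[533. 452. 110.] 9 [[-0.037,0.002,0.006,0.0,-0.007,-0.001,0.02],[-0.037,0.002,0.006,0.0,-0.007,-0.001,0.02],[-0.037,0.002,0.006,0.0,-0.007,-0.001,0.02],[-0.037,0.002,0.007,0.0,-0.007,-0.001,0.02],[-0.037,0.002,0.007,0.0,-0.007,-0.001,0.02],[-0.037,0.002,0.007,0.0,-0.007,-0.001,0.02],[-0.037,0.002,0.007,0.0,-0.007,-0.001,0.02],[-0.036,0.002,0.008,0.0,-0.007,-0.001,0.02],[-0.036,0.002,0.008,0.0,-0.007,-0.001,0.02]]
[533.0211103  451.82050071 110.        ]
```

>>> {"api": "play_rows", "payload": {
  "series": [
    [-0.036, 0.001, -0.004, -0.003, -0.01, -0.002, 0.02],
    [-0.036, 0.001, -0.004, -0.003, -0.01, -0.002, 0.02],
    [-0.037, 0.001, -0.004, -0.003, -0.01, -0.002, 0.02],
    [-0.037, 0.001, -0.003, -0.003, -0.01, -0.002, 0.02],
    [-0.037, 0.001, -0.003, -0.003, -0.01, -0.002, 0.02],
    [-0.037, 0.002, 0.006, 0, -0.007, -0.001, 0.02],
    [-0.037, 0.002, 0.006, 0, -0.007, -0.001, 0.02],
    [-0.037, 0.002, 0.006, 0, -0.007, -0.001, 0.02],
    [-0.037, 0.002, 0.007, 0, -0.007, -0.001, 0.02],
    [-0.037, 0.002, 0.007, 0, -0.007, -0.001, 0.02]
  ]
}}

```text
clock: 15.5
position: [493.9, 320.0, 131.4]
ee_rot: [-0.494, 0.549, -0.499, 0.454]
contact_force: [0.3, 0.1, -1.3]
gripper_width: 37.2
```

```bash
python3 - <<'E'
from h import *
s=read_state();print(s['gripper_width'],s['joints'].round(2))
N=frame(-.065,-.1,True)
plan([((533,452,110),N),((533,452,22),N)],.02)
E
```

```text
37.15462836526129 [ 0.81  0.44 -0.14 -0.09 -1.04  0.71]
from [493.9 320.  131.4]
[533 452 110] 4 [[-0.034,0.005,0.007,-0.003,-0.009,-0.002,0.02],[-0.034,0.005,0.007,-0.003,-0.009,-0.002,0.02],[-0.034,0.005,0.008,-0.003,-0.009,-0.002,0.02],[-0.034,0.005,0.008,-0.003,-0.009,-0.002,0.02]]
[533 452  22] 3 [[-0.0,0.029,0.003,0.0,0.0,0.0,0.02],[-0.0,0.029,0.003,0.0,0.0,0.0,0.02],[-0.0,0.029,0.003,0.0,0.0,0.0,0.02]]
```

>>> {"api": "play_rows", "payload": {
  "series": [
    [-0.034, 0.005, 0.007, -0.003, -0.009, -0.002, 0.02],
    [-0.034, 0.005, 0.007, -0.003, -0.009, -0.002, 0.02],
    [-0.034, 0.005, 0.008, -0.003, -0.009, -0.002, 0.02],
    [-0.034, 0.005, 0.008, -0.003, -0.009, -0.002, 0.02],
    [0, 0, 0, 0, 0, 0, 0.02],
    [0, 0.025, 0.003, 0, 0, 0, 0.02],
    [0, 0.025, 0.003, 0, 0, 0, 0.02],
    [0, 0, 0, 0, 0, 0, 0.02]
  ]
}}

```text
clock: 16.3
position: [533.8, 462.4, 55.9]
ee_rot: [-0.509, 0.541, -0.487, 0.46]
contact_force: [0.3, -0.6, -0.8]
gripper_width: 37.3
```

```bash
python3 - <<'E'
from h import *
s=read_state();print(s['gripper_width'],s['joints'].round(2))
im=snap('scene')
a=cv2.cvtColor(im['color'][200:380,400:600],cv2.COLOR_RGB2BGR);cv2.imwrite('pics/s3.png',cv2.resize(a,None,fx=3.3,fy=3.3,interpolation=cv2.INTER_CUBIC))
N=frame(-.065,-.1,True)
plan([((533,450,20),N)],.02,step=15)
E
```

```text
37.265210890644404 [ 0.9   0.7   0.13 -0.1  -1.06  0.66]
from [534.8 463.1  58.1]
[533 450  20] 3 [[0.004,0.013,0.001,0.0,0.002,-0.001,0.02],[0.004,0.013,0.001,0.0,0.002,-0.001,0.02],[0.004,0.013,0.001,0.0,0.002,-0.001,0.02]]
```

View pics/s3.png

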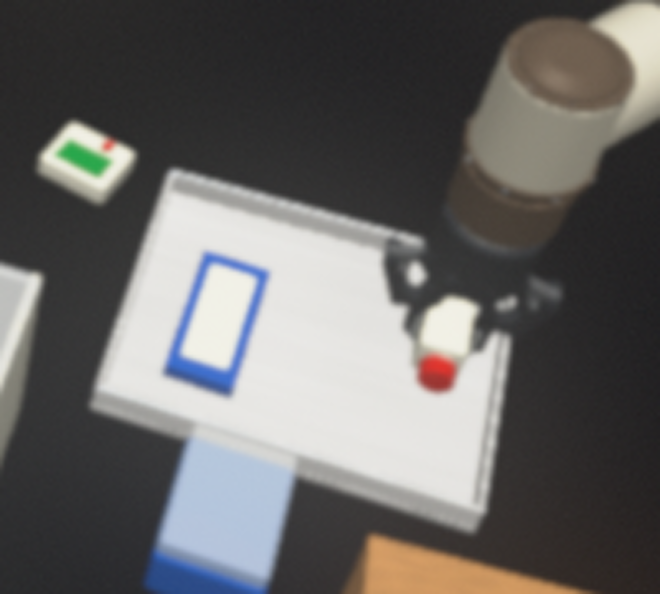

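The bottle is held level over the left part of the tray. I'll lower it, shifting a little inwards.

>>> {"api": "play_rows", "payload": {
  "series": [
    [0.009, 0.007, 0.001, 0, 0.002, -0.001, 0.02],
    [0.005, 0.013, 0.001, 0, 0.002, -0.001, 0.02],
    [0.003, 0.011, 0.001, 0, 0.002, -0.001, 0.02],
    [0, 0.004, 0, 0, 0, 0, 0.02],
    [0, 0, 0, 0, 0, 0, 0.02]
  ]
}}

```text
clock: 16.85
position: [534.9, 444.7, 25.5]
ee_rot: [-0.505, 0.542, -0.489, 0.461]
contact_force: [-0.0, -0.1, -1.1]
gripper_width: 37.0
```

>>> {"api": "play_rows", "payload": {
  "series": [
    [0, 0.005, 0, 0, 0, 0, 0.02],
    [0, 0.003, 0, 0, 0, 0, 0.02],
    [0, 0, 0, 0, 0, 0, 0.02]
  ]
}}

```text
clock: 17.15
position: [534.5, 445.4, 17.6]
ee_rot: [-0.504, 0.542, -0.489, 0.462]
contact_force: [-0.1, 0.3, -1.4]
gripper_width: 37.2
```

>>> {"api": "play_rows", "payload": {
  "series": [
    [0, 0, 0, 0, 0, 0, 0.04],
    [0, 0, 0, 0, 0, 0, 0.06],
    [0, 0, 0, 0, 0, 0, 0.06],
    [0, -0.02, -0.002, 0, 0, 0, 0.06],
    [0, -0.035, -0.003, 0, 0, 0, 0.06],
    [0, -0.04, -0.004, 0, 0, 0, 0.06],
    [0, -0.045, -0.004, 0, 0, 0, 0.06],
    [0, -0.045, -0.004, 0, 0, 0, 0.06]
  ]
}}

```text
clock: 17.95
position: [532.8, 442.4, 202.2]
ee_rot: [-0.509, 0.541, -0.49, 0.456]
contact_force: [0.2, 0.7, 0.6]
gripper_width: 59.7
```

```bash
python3 - <<'E'
from h import *
s=read_state();print(s['joints'].round(2))
q=plan([((560,100,230),frame(-.05,0,True)),((602.5,-28,215),frame(-.05,0,True))],.06)
E
```

```text
[ 0.89  0.56  0.25 -0.09 -1.33  0.64]
from [532.8 442.4 202.2]
[560 100 230] 9 [[0.038,-0.003,0.005,0.012,-0.002,0.0,0.06],[0.038,-0.003,0.005,0.012,-0.002,0.0,0.06],[0.038,-0.003,0.005,0.012,-0.002,0.0,0.06],[0.038,-0.003,0.005,0.012,-0.002,0.0,0.06],[0.038,-0.003,0.005,0.012,-0.002,0.0,0.06],[0.038,-0.003,0.005,0.012,-0.002,0.0,0.06],[0.038,-0.003,0.005,0.012,-0.002,0.0,0.06],[0.038,-0.003,0.005,0.012,-0.002,0.0,0.06],[0.038,-0.003,0.005,0.012,-0.002,0.0,0.06]]
[602. -28. 215.] 4 [[0.031,0.004,0.012,0.0,0.0,0.0,0.06],[0.031,0.004,0.012,0.0,0.0,0.0,0.06],[0.031,0.004,0.012,0.0,0.0,0.0,0.06],[0.031,0.004,0.012,0.0,0.0,0.0,0.06]]
```

>>> {"api": "play_rows", "payload": {
  "series": [
    [0.038, -0.003, 0.005, 0.012, -0.002, 0, 0.06],
    [0.038, -0.003, 0.005, 0.012, -0.002, 0, 0.06],
    [0.038, -0.003, 0.005, 0.012, -0.002, 0, 0.06],
    [0.038, -0.003, 0.005, 0.012, -0.002, 0, 0.06],
    [0.038, -0.003, 0.005, 0.012, -0.002, 0, 0.06],
    [0.038, -0.003, 0.005, 0.012, -0.002, 0, 0.06],
    [0.038, -0.003, 0.005, 0.012, -0.002, 0, 0.06],
    [0.038, -0.003, 0.005, 0.012, -0.002, 0, 0.06],
    [0.038, -0.003, 0.005, 0.012, -0.002, 0, 0.06]
  ]
}}

```text
clock: 18.85
position: [564.5, 93.9, 240.2]
ee_rot: [0.479, -0.505, 0.513, -0.502]
contact_force: [0.3, 0.6, 0.3]
gripper_width: 60.2
```

>>> {"api": "play_rows", "payload": {
  "series": [
    [0.031, 0.004, 0.012, 0, 0, 0, 0.05],
    [0.031, 0.004, 0.012, 0, 0, 0, 0.05],
    [0.031, 0.004, 0.012, 0, 0, 0, 0.05],
    [0.031, 0.004, 0.012, 0, 0, 0, 0.05],
    [0, 0, 0, 0, 0, 0, 0.05]
  ]
}}

```text
clock: 19.35
position: [609.2, -40.9, 228.0]
ee_rot: [0.476, -0.504, 0.516, -0.503]
contact_force: [0.9, -0.2, -0.0]
gripper_width: 49.8
```

```bash
python3 - <<'E'
from h import *
s=read_state();print(s['joints'].round(2),s['position'])
im=snap('wrist','w6.png')
hsv=cv2.cvtColor(im['color'],cv2.COLOR_RGB2HSV)
for nm,lo,hi,z in (('orange',(9,150,80),(22,255,255),160),('red',(0,150,80),(7,255,255),145)):
    n,l,st,ce=cv2.connectedComponentsWithStats(cv2.inRange(hsv,np.array(lo),np.array(hi)))
    for i in range(1,n):
        if st[i,4]>100:
            r=cv2.boxPoints(cv2.minAreaRect(np.argwhere(l==i)[:,::-1].astype(np.float32)))
            print(nm,st[i,4],ce[i].round(),onz(im,*ce[i],z).round(1),[onz(im,*b,z).round(0)[:2].tolist() for b in r])
N=frame(-.05,0,True)
plan([((602.5,-28,124),N)],.05,step=25)
E
```

```text
[ 0.19  0.34 -0.06 -0.01 -1.13  1.34] [609.22769711 -40.89556293 227.96062837]
orange 1650 [304. 254.] [616.1 -29.4 160. ] [[643.0, -24.0], [642.0, -38.0], [588.0, -35.0], [588.0, -21.0]]
from [609.  -39.7 228.4]
[602. -28. 124.] 5 [[-0.002,0.021,-0.002,-0.008,0.002,-0.004,0.05],[-0.002,0.021,-0.002,-0.008,0.002,-0.004,0.05],[-0.002,0.021,-0.002,-0.008,0.002,-0.004,0.05],[-0.002,0.021,-0.002,-0.008,0.002,-0.004,0.05],[-0.002,0.021,-0.002,-0.008,0.002,-0.004,0.05]]
```

View pics/w6.png

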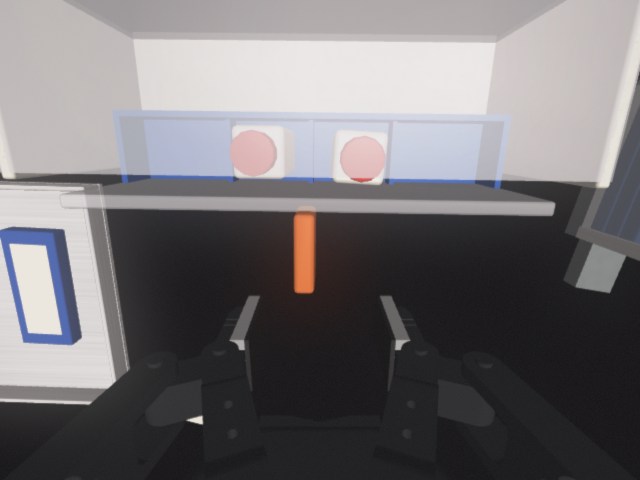

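Wrist view: the tab is centred at (304,254). Bottles stand only in the two middle bays, at (258,152) and (362,158); the outer bays are empty. I'll move to the tab.

>>> {"api": "play_rows", "payload": {
  "series": [
    [-0.01, 0.01, -0.003, -0.02, 0.006, -0.01, 0.05],
    [-0.002, 0.023, 0, -0.016, 0.002, -0.008, 0.05],
    [0, 0.023, 0, 0, 0, 0, 0.05],
    [0, 0.023, 0, 0, 0, 0, 0.05],
    [0, 0, 0, 0, 0, 0, 0.05]
  ]
}}

```text
clock: 19.9
position: [606.3, -19.5, 147.6]
ee_rot: [0.489, -0.51, 0.511, -0.489]
contact_force: [-1.1, 0.4, -0.4]
gripper_width: 50.0
```

```bash
python3 - <<'E'
from h import *
s=read_state();print(s['joints'].round(2),s['contact_force'])
plan([((606,-29,124),frame(-.05,0,True))],.05,step=15)
E
```

```text
[ 0.23  0.42 -0.16  0.   -0.99  1.29] [-1.10185636  0.38733343 -0.38354726]
from [606.3 -19.5 147.6]
[606 -29 124] 2 [[0.005,0.012,0.0,-0.001,0.003,0.0,0.05],[0.005,0.012,0.0,-0.001,0.003,0.0,0.05]]
```

>>> {"api": "play_rows", "payload": {
  "series": [
    [0.008, 0, 0, -0.001, 0.003, 0, 0.05],
    [0.002, 0.012, 0, 0, 0.003, 0, 0.05],
    [0, 0.01, 0, 0, 0, 0, 0.05],
    [0, 0, 0, 0, 0, 0, 0.03],
    [0, 0, 0, 0, 0, 0, 0.01],
    [0, 0, 0, 0, 0, 0, 0],
    [0, 0, 0, 0, 0, 0, 0],
    [0, 0, 0, 0, 0, 0, 0]
  ]
}}

```text
clock: 20.7
position: [607.1, -28.9, 127.3]
ee_rot: [0.486, -0.511, 0.514, -0.489]
contact_force: [-1.0, 0.2, -2.0]
gripper_width: 13.0
```

```bash
cat >> h.py <<'E'
PIV=np.array([652.,-31.,30.]);CY=-.05
EX=np.array([np.cos(CY),np.sin(CY),0]);EY=np.array([-EX[1],EX[0],0])
def binpt(x,y,z,th):
    return PIV+EX*(x*np.cos(th)-z*np.sin(th))+EY*y+np.array([0,0,x*np.sin(th)+z*np.cos(th)])
def binpose(x,y,z,th,tilt,off=20.):
    M=frame(CY,tilt,True); return binpt(x,y,z,th)+off*M[:,1],M
E
python3 - <<'E'
from h import *
print(binpose(-45,0,117.5,0,0)[0])
plan([binpose(-45,0,117.5,t,t/2) for t in np.arange(.06,.31,.06)],0.0)
E
```

```text
[607.05623828 -28.75093738 127.5       ]
from [607.1 -28.9 127.3]
[601. -28. 125.] 1 [[-0.0,0.003,-0.006,0.024,0.001,0.001,0.0]]
[595. -28. 121.] 1 [[-0.0,0.003,-0.006,0.03,0.0,0.0,0.0]]
[589. -28. 118.] 1 [[0.0,0.003,-0.006,0.03,0.0,0.0,0.0]]
[583. -28. 114.] 1 [[-0.0,0.004,-0.006,0.03,0.0,-0.0,0.0]]
[577. -27. 109.] 1 [[0.0,0.004,-0.006,0.03,-0.0,0.0,0.0]]
```

>>> {"api": "play_rows", "payload": {
  "series": [
    [0, 0.003, -0.006, 0.024, 0, 0, 0],
    [0, 0.003, -0.006, 0.03, 0, 0, 0],
    [0, 0.003, -0.006, 0.03, 0, 0, 0],
    [0, 0.004, -0.006, 0.03, 0, 0, 0],
    [0, 0.004, -0.006, 0.03, 0, 0, 0],
    [0, 0, 0, 0, 0, 0, 0]
  ]
}}

```text
clock: 21.3
position: [590.1, -27.9, 117.8]
ee_rot: [0.44, -0.462, 0.557, -0.531]
contact_force: [5.6, -0.3, -13.4]
gripper_width: 13.3
```

```bash
python3 - <<'E'
from h import *
s=read_state();print(s['joints'].round(2),s['contact_force'],s['gripper_width'])
M=R.from_quat(s['ee_rot']).as_matrix();tilt=np.arcsin(M[:,1]@EX);g=s['position']-20*M[:,1]-PIV
print('tilt',tilt,'pad rel',g@EX,g[2],'r',np.hypot(g@EX,g[2]),'theta',np.arctan2(-(g@EX),g[2])-np.arctan2(45,117.5))
th=np.arctan2(-(g@EX),g[2])-np.arctan2(45,117.5)
plan([binpose(-45,0,117.5,t,t/2) for t in np.arange(th+.06,.63,.06)],0.0)
E
```

```text
[ 0.25  0.35 -0.41  0.09 -0.64  1.2 ] [  5.5754185   -0.29443252 -13.38634945] 13.3411616429756
tilt 0.18542880983265436 pad rel -65.62450938822938 107.44737919906996 r 125.90280191161172 theta 0.18254606879077828
from [590.1 -27.9 117.8]
[583. -28. 113.] 1 [[-0.0,0.003,-0.008,-0.064,0.002,-0.001,0.0]]
[577. -27. 109.] 1 [[0.0,0.004,-0.006,0.03,-0.0,-0.0,0.0]]
[572. -27. 104.] 1 [[-0.0,0.004,-0.006,0.03,-0.0,0.0,0.0]]
[567. -27.  99.] 1 [[-0.0,0.004,-0.006,0.03,0.0,0.0,0.0]]
[563. -27.  94.] 1 [[0.0,0.004,-0.006,0.03,-0.0,-0.0,0.0]]
[558. -26.  88.] 1 [[-0.0,0.004,-0.005,0.03,0.0,0.0,0.0]]
[554. -26.  82.] 1 [[0.0,0.005,-0.005,0.03,0.0,0.0,0.0]]
```

>>> {"api": "play_rows", "payload": {
  "series": [
    [0, 0.005, -0.009, 0.01, 0, 0, 0],
    [0, 0.005, -0.009, 0.015, 0, 0, 0],
    [0, 0.006, -0.009, 0.015, 0, 0, 0],
    [0, 0.006, -0.009, 0.015, 0, 0, 0],
    [0, 0, 0, 0, 0, 0, 0]
  ]
}}

```text
clock: 21.8
position: [577.2, -27.2, 107.7]
ee_rot: [0.413, -0.435, 0.577, -0.554]
contact_force: [8.1, 1.5, -20.0]
gripper_width: 13.0
```

```bash
cat > sw.py <<'E'
from h import *
import sys
s=read_state();print(s['joints'].round(2),s['contact_force'],s['gripper_width'])
M=R.from_quat(s['ee_rot']).as_matrix();tilt=np.arcsin(M[:,1]@EX);g=s['position']-20*M[:,1]-PIV
th=np.arctan2(-(g@EX),g[2])-np.arctan2(45,117.5)
print('tilt',tilt,'r',np.hypot(g@EX,g[2]),'theta',th)
e,tf=map(float,sys.argv[1:]);n=int(np.ceil(abs(e-th)/.06))
plan([binpose(-45,0,117.5,th+(e-th)*i/n,tilt+(tf-tilt)*i/n) for i in range(1,n+1)],0.0)
E
python3 sw.py .6 .35
```

```text
[ 0.27  0.32 -0.56  0.2  -0.43  1.08] [  8.08358052   1.53971907 -19.9655716 ] 13.020568917665972
tilt 0.2838578549600915 r 125.95138948565767 theta 0.32719695315711506
from [577.2 -27.2 107.7]
[572. -27. 103.] 1 [[0.0,0.003,-0.006,0.013,0.004,-0.005,0.0]]
[568. -27.  98.] 1 [[0.0,0.003,-0.006,0.013,-0.0,0.0,0.0]]
[563. -27.  93.] 1 [[0.0,0.003,-0.006,0.013,-0.0,0.0,0.0]]
[559. -26.  88.] 1 [[-0.0,0.004,-0.006,0.013,-0.0,-0.0,0.0]]
[555. -26.  83.] 1 [[0.0,0.004,-0.005,0.013,0.0,-0.0,0.0]]
```

>>> {"api": "play_rows", "payload": {
  "series": [
    [0, 0.005, -0.009, 0, 0, 0, 0],
    [0, 0.006, -0.009, 0, 0, 0, 0],
    [0, 0.006, -0.009, 0, 0, 0, 0],
    [0, 0, 0, 0, 0, 0, 0]
  ]
}}

```text
clock: 22.2
position: [563.9, -26.4, 94.0]
ee_rot: [0.408, -0.43, 0.581, -0.557]
contact_force: [6.1, 0.9, -10.1]
gripper_width: 13.5
```

```bash
python3 sw.py .65 .3
```

```text
[ 0.28  0.31 -0.65  0.28 -0.34  1.  ] [  6.05193854   0.85284833 -10.0524762 ] 13.490906678088809
tilt 0.30030533683141664 r 125.52638844880907 theta 0.48168554912143713
from [563.9 -26.4  94. ]
[559. -26.  89.] 1 [[0.0,0.004,-0.006,-0.0,0.002,-0.006,0.0]]
[555. -26.  83.] 1 [[0.0,0.004,-0.006,-0.0,0.0,-0.0,0.0]]
[551. -26.  77.] 1 [[-0.0,0.004,-0.005,-0.0,0.0,-0.0,0.0]]
```

>>> {"api": "play_rows", "payload": {
  "series": [
    [0, 0.006, -0.009, -0.01, 0, 0, 0],
    [0, 0.006, -0.008, -0.01, 0, 0, 0],
    [0, 0.007, -0.008, -0.01, 0, 0, 0],
    [0, 0, 0, 0, 0, 0, 0]
  ]
}}

```text
clock: 22.6
position: [549.6, -25.7, 74.0]
ee_rot: [0.415, -0.438, 0.577, -0.551]
contact_force: [1.7, 1.7, -5.1]
gripper_width: 13.1
```

```bash
python3 sw.py .65 .3
```

```text
[ 0.28  0.33 -0.69  0.29 -0.3   0.97] [ 1.70888032  1.66634891 -5.14023192] 13.091791217557418
tilt 0.2761349377393757 r 125.17194246405136 theta 0.6755817650548228
from [549.6 -25.7  74. ]
[551. -26.  77.] 1 [[0.0,-0.003,0.002,0.024,0.001,-0.004,0.0]]
```

>>> {"api": "play_rows", "payload": {
  "series": [
    [0, 0, 0, 0, 0, 0, 0.02],
    [0, 0, 0, 0, 0, 0, 0.05],
    [0, 0, 0, 0, 0, 0, 0.05],
    [0, -0.02, 0.004, 0, 0, 0, 0.05],
    [0, -0.03, 0.006, 0, 0, 0, 0.05],
    [0, -0.04, 0.01, 0, 0, 0, 0.06],
    [0, -0.04, 0.01, 0, 0, 0, 0.06],
    [0, -0.03, 0.007, 0, 0, 0, 0.06],
    [0, 0, 0, 0, 0, 0, 0.06]
  ]
}}

```text
clock: 23.5
position: [541.6, -24.9, 242.2]
ee_rot: [0.42, -0.438, 0.574, -0.55]
contact_force: [0.2, -0.2, 0.0]
gripper_width: 60.3
```

```bash
python3 - <<'E'
from h import *
s=read_state();print(s['joints'].round(2),s['position'])
im=snap('wrist','w7.png')
hsv=cv2.cvtColor(im['color'],cv2.COLOR_RGB2HSV)
th=.67
for nm,lo,hi,z in (('orange',(9,150,80),(22,255,255),110),('red',(0,120,80),(7,255,255),128)):
    n,l,st,ce=cv2.connectedComponentsWithStats(cv2.inRange(hsv,np.array(lo),np.array(hi)))
    for i in range(1,n):
        if st[i,4]>100: print(nm,st[i,4],ce[i].round(),onz(im,*ce[i],z).round(1))
for y in (37,-37): print('pred cap',proj(im,binpt(19,y,115,th)).round(),binpt(19,y,115,th).round())
print('pred tab',proj(im,binpt(-45,0,130,th)).round())
E
```

```text
[ 0.3   0.11 -0.41  0.12 -0.8   1.15] [541.626142   -24.90284857 242.1969643 ]
orange 819 [320. 264.] [548.7 -25.5 110. ]
red 1194 [277. 203.] [601.    6.8 128. ]
red 1192 [367. 203.] [597.7 -64.8 128. ]
pred cap [274. 207.] [597.   9. 132.]
pred cap [368. 208.] [594. -65. 132.]
pred tab [320. 277.]
```

View pics/w7.png

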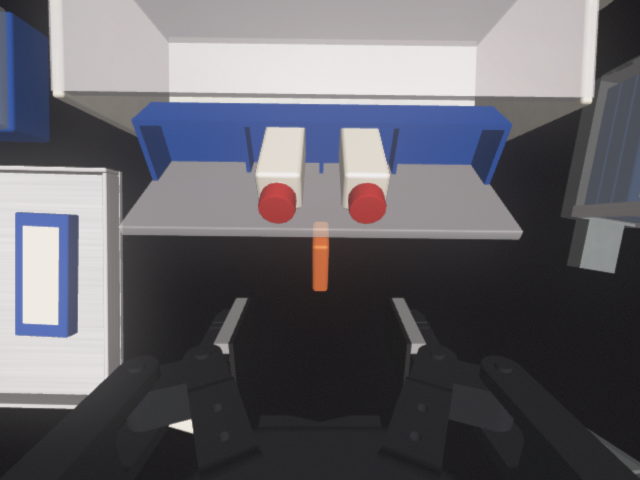

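Wrist view with the bin open: caps at (277,203) and (367,203), within about 5 px of the bin model at θ=0.67. I'll take the left bottle first.

```bash
python3 - <<'E'
from h import *
t=.4
plan([binpose(19,35,157,.67,t,22),binpose(19,35,86,.67,t,22)],.055,step=30)
E
```

```text
from [540.3 -25.1 239.7]
[580.   8. 145.] 4 [[-0.009,0.025,0.003,0.035,0.002,-0.0,0.055],[-0.009,0.026,0.002,0.035,0.002,-0.0,0.055],[-0.009,0.026,0.001,0.035,0.002,-0.0,0.055],[-0.009,0.026,0.0,0.035,0.002,-0.0,0.055]]
[624.   5.  89.] 3 [[0.0,0.023,0.006,0.0,0.0,0.0,0.055],[0.0,0.023,0.006,0.0,0.0,0.0,0.055],[0.0,0.023,0.006,0.0,0.0,0.0,0.055]]
```

>>> {"api": "play_rows", "payload": {
  "series": [
    [-0.018, 0.01, 0.003, 0.035, 0.002, 0, 0.055],
    [-0.018, 0.02, 0.002, 0.035, 0.002, 0, 0.055],
    [0, 0.026, 0.001, 0.035, 0.002, 0, 0.055],
    [0, 0.026, 0, 0.035, 0.002, 0, 0.055],
    [0, 0, 0, 0, 0, 0, 0.055]
  ]
}}

```text
clock: 24.05
position: [571.8, 10.8, 156.8]
ee_rot: [0.381, -0.401, 0.603, -0.575]
contact_force: [-1.9, -0.8, -1.5]
gripper_width: 55.1
```

```bash
cat > bb.py <<'E'
from h import *
import sys
y,z,t=map(float,sys.argv[1:4])
s=read_state();print(s['joints'].round(2),s['contact_force'].round(1),s['gripper_width'])
plan([binpose(19,y,z,.67,t,22)],float(sys.argv[4]),step=float(sys.argv[5]))
E
python3 bb.py 35 157 .4 .055 30; python3 bb.py 35 86 .4 .055 20
```

```text
[ 0.35  0.2  -0.69  0.46 -0.34  0.76] [-1.9 -0.8 -1.5] 55.11544496270949
from [571.8  10.8 156.8]
[580.   8. 145.] 1 [[0.003,0.014,0.003,0.002,-0.0,-0.002,0.055]]
[ 0.35  0.2  -0.69  0.46 -0.34  0.76] [-1.9 -0.8 -1.5] 55.11544496270949
from [571.8  10.8 156.8]
[624.   5.  89.] 5 [[0.001,0.017,0.004,0.0,-0.0,-0.0,0.055],[0.001,0.017,0.004,0.0,-0.0,-0.0,0.055],[0.001,0.017,0.004,0.0,-0.0,-0.0,0.055],[0.001,0.017,0.004,0.0,-0.0,-0.0,0.055],[0.001,0.017,0.004,0.0,-0.0,-0.0,0.055]]
```

>>> {"api": "play_rows", "payload": {
  "series": [
    [0.003, 0.014, 0.003, 0, 0, 0, 0.055],
    [0.001, 0.017, 0.004, 0, 0, 0, 0.055],
    [0, 0.017, 0.004, 0, 0, 0, 0.055],
    [0, 0, 0, 0, 0, 0, 0.055]
  ]
}}

```text
clock: 24.45
position: [600.9, 3.7, 115.9]
ee_rot: [0.383, -0.401, 0.603, -0.573]
contact_force: [0.3, -0.9, -0.6]
gripper_width: 55.1
```

```bash
python3 bb.py 35 86 .4 .055 15
```

```text
[ 0.29  0.3  -0.72  0.63 -0.22  0.63] [ 0.3 -0.9 -0.6] 55.09579205978197
from [600.9   3.7 115.9]
[624.   5.  89.] 3 [[-0.001,0.011,0.004,0.002,0.0,0.001,0.055],[-0.001,0.011,0.004,0.002,0.0,0.001,0.055],[-0.001,0.011,0.004,0.002,0.0,0.001,0.055]]
```

```bash
python3 bb.py 35 86 .22 .055 12
```

```text
[ 0.29  0.3  -0.72  0.63 -0.22  0.63] [ 0.3 -0.9 -0.6] 55.09579205978197
from [600.9   3.7 115.9]
[620.   6.  88.] 3 [[-0.001,0.011,0.002,-0.058,0.0,0.001,0.055],[-0.001,0.011,0.003,-0.058,0.0,0.001,0.055],[-0.001,0.011,0.004,-0.058,0.0,0.001,0.055]]
```

>>> {"api": "play_rows", "payload": {
  "series": [
    [-0.001, 0.011, 0.002, -0.058, 0, 0.001, 0.055],
    [-0.001, 0.011, 0.003, -0.058, 0, 0.001, 0.055],
    [-0.001, 0.011, 0.004, -0.058, 0, 0.001, 0.055],
    [0, 0, 0, 0, 0, 0, 0.055]
  ]
}}

```text
clock: 24.85
position: [618.2, 5.2, 92.1]
ee_rot: [0.43, -0.452, 0.566, -0.539]
contact_force: [0.8, 0.4, 0.5]
gripper_width: 55.1
```

```bash
python3 bb.py 35 86 .22 .055 12
python3 - <<'E'
from h import *
im=snap('wrist','w8.png')
E
```

```text
[ 0.3   0.41 -0.42  0.15 -0.53  1.1 ] [0.8 0.4 0.5] 55.09480235161438
from [618.2   5.2  92.1]
[620.   6.  88.] 1 [[-0.001,0.005,0.001,-0.004,0.001,-0.002,0.055]]
```

View pics/w8.png

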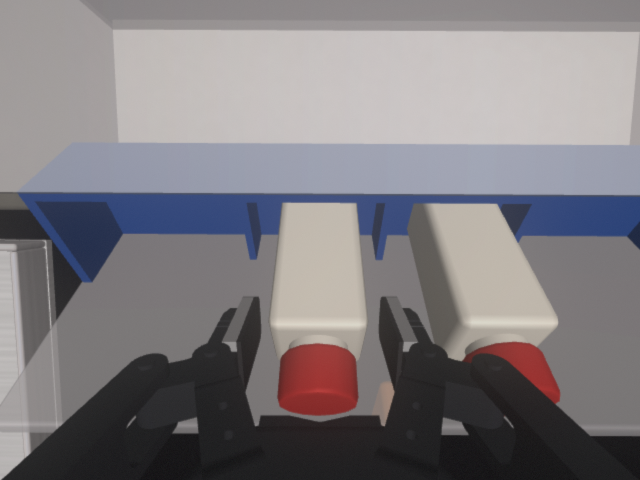

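The bottle is centred between the pads, which sit near its shoulder. I'll go slightly deeper and close.

>>> {"api": "play_rows", "payload": {
  "series": [
    [-0.001, 0.008, 0.004, 0, 0, 0, 0.055],
    [0, 0, 0, 0, 0, 0, 0.04],
    [0, 0, 0, 0, 0, 0, 0.02],
    [0, 0, 0, 0, 0, 0, 0.02],
    [0, 0, 0, 0, 0, 0, 0.02],
    [0, 0, 0, 0, 0, 0, 0.02]
  ]
}}

```text
clock: 25.5
position: [620.7, 5.5, 87.3]
ee_rot: [0.429, -0.451, 0.566, -0.541]
contact_force: [0.8, 0.3, -1.0]
gripper_width: 37.1
```

```bash
python3 - <<'E'
from h import *
s=read_state();print(s['position'],s['gripper_width'],s['contact_force'].round(1))
M=R.from_quat(s['ee_rot']).as_matrix();t=np.arcsin(M[:,1]@EX);p=s['position']-22*M[:,1]-PIV
c,sn=np.cos(.67),np.sin(.67);u,w=p@EX,p[2];print('tilt',t,'bin xyz',u*c+w*sn,p@EY,-u*sn+w*c)
ax=-sn*EX+np.array([0,0,c])
F=lambda t:frame(CY,t,True)
p=s['position']
q=plan([(p+ax*110,F(t)),(p+ax*130+[0,0,40],F(-.1))],.02,step=30)
E
```

```text
[620.74469904   5.52797351  87.33299693] 37.14207289968003 [ 0.8  0.3 -1. ]
tilt 0.2271351507475068 bin xyz 19.131655484520586 34.8640146748705 85.33493988263169
from [620.7   5.5  87.3]
[553.   9. 174.] 4 [[-0.0,-0.025,-0.012,-0.0,0.001,-0.001,0.02],[-0.0,-0.025,-0.012,-0.0,0.001,-0.001,0.02],[-0.0,-0.025,-0.012,-0.0,0.001,-0.001,0.02],[-0.0,-0.025,-0.012,-0.0,0.001,-0.001,0.02]]
[540.  10. 229.] 3 [[-0.0,-0.019,0.0,-0.109,-0.0,-0.0,0.02],[-0.0,-0.019,-0.002,-0.109,-0.0,-0.0,0.02],[0.0,-0.019,-0.004,-0.109,-0.0,-0.0,0.02]]
```

>>> {"api": "play_rows", "payload": {
  "series": [
    [0, -0.025, -0.012, 0, 0, 0, 0.02],
    [0, -0.025, -0.012, 0, 0, 0, 0.02],
    [0, -0.025, -0.012, 0, 0, 0, 0.02],
    [0, -0.025, -0.012, 0, 0, 0, 0.02],
    [0, -0.019, 0, 0, 0, 0, 0.02],
    [0, -0.03, 0, -0.1, 0, 0, 0.02],
    [0, -0.03, 0, -0.1, 0, 0, 0.02],
    [0, -0.02, -0.003, -0.1, 0, 0, 0.02],
    [0, 0, -0.003, -0.1, 0, 0, 0.02]
  ]
}}

```text
clock: 26.4
position: [515.6, 7.3, 275.0]
ee_rot: [-0.536, 0.561, -0.457, 0.435]
contact_force: [-0.3, -0.4, -0.0]
gripper_width: 37.3
```

```bash
cat > pl.py <<'E'
from h import *
import sys
tx,rel,zc=map(float,sys.argv[1:4]) # tray x, bottle tilt minus tool tilt, TCP z
s=read_state();print(s['joints'].round(2),s['contact_force'].round(1),s['gripper_width'])
TY=-.065;ex=np.array([np.cos(TY),np.sin(TY),0]);T=np.array([527.5,367,0])
N=frame(TY,-rel,True);p=T+tx*ex+22*N[:,1]
P0=(480,150,240)
w=[(P0,frame(TY,-rel/1.3,True))] if len(sys.argv)>4 else []
plan(w+[((p[0],p[1],zc),N)],.02)
E
python3 pl.py -50 .443 200 1
```

```text
[ 0.29  0.28 -0.03 -0.07 -1.46  1.25] [-0.3 -0.4 -0. ] 37.315803389725005
from [515.6   7.3 275. ]
[480 150 240] 4 [[-0.035,0.011,-0.009,-0.034,0.004,0.002,0.02],[-0.035,0.011,-0.008,-0.034,0.004,0.002,0.02],[-0.035,0.011,-0.008,-0.034,0.004,0.002,0.02],[-0.035,0.012,-0.008,-0.034,0.004,0.002,0.02]]
[468. 371. 200.] 6 [[-0.037,0.008,-0.002,-0.017,-0.0,0.0,0.02],[-0.037,0.008,-0.002,-0.017,-0.0,0.0,0.02],[-0.037,0.008,-0.002,-0.017,-0.0,0.0,0.02],[-0.037,0.008,-0.001,-0.017,-0.0,0.0,0.02],[-0.037,0.008,-0.001,-0.017,-0.0,0.0,0.02],[-0.037,0.008,-0.001,-0.017,-0.0,0.0,0.02]]
```

>>> {"api": "play_rows", "payload": {
  "series": [
    [-0.035, 0.011, -0.009, -0.034, 0.004, 0.002, 0.02],
    [-0.035, 0.011, -0.008, -0.034, 0.004, 0.002, 0.02],
    [-0.035, 0.011, -0.008, -0.034, 0.004, 0.002, 0.02],
    [-0.035, 0.012, -0.008, -0.034, 0.004, 0.002, 0.02],
    [-0.037, 0.008, -0.002, -0.017, 0, 0, 0.02],
    [-0.037, 0.008, -0.002, -0.017, 0, 0, 0.02],
    [-0.037, 0.008, -0.002, -0.017, 0, 0, 0.02],
    [-0.037, 0.008, -0.001, -0.017, 0, 0, 0.02],
    [-0.037, 0.008, -0.001, -0.017, 0, 0, 0.02],
    [0, 0, 0, 0, 0, 0, 0.02]
  ]
}}

```text
clock: 27.4
position: [465.3, 345.0, 199.4]
ee_rot: [-0.577, 0.619, -0.39, 0.361]
contact_force: [-0.4, -0.8, -0.9]
gripper_width: 36.9
```

```bash
python3 pl.py -50 .443 130; python3 - <<'E'
from h import *
im=snap('scene')
a=cv2.cvtColor(im['color'][150:380,360:620],cv2.COLOR_RGB2BGR);cv2.imwrite('pics/s4.png',cv2.resize(a,None,fx=2.5,fy=2.5,interpolation=cv2.INTER_CUBIC))
E
```

```text
[ 0.74  0.52  0.2  -0.32 -1.57  0.81] [-0.4 -0.8 -0.9] 36.93776884750248
from [465.3 345.  199.4]
[468. 371. 130.] 2 [[-0.013,0.031,0.016,0.003,-0.004,0.0,0.02],[-0.013,0.031,0.015,0.003,-0.004,0.0,0.02]]
```

View pics/s4.png

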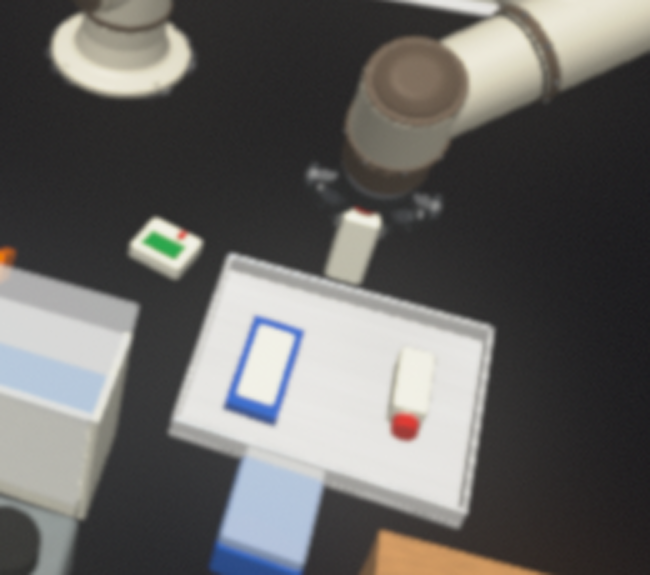

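The bottle hangs about upright, and bottle5 and the cassette lie well in the tray. I'll lower it.

>>> {"api": "play_rows", "payload": {
  "series": [
    [-0.026, 0.004, 0.002, 0.003, -0.004, 0, 0.02],
    [0, 0.028, 0.014, 0.003, -0.004, 0, 0.02],
    [0, 0.028, 0.014, 0, 0, 0, 0.02],
    [0, 0.025, 0.012, 0, 0, 0, 0.02],
    [0, 0, 0, 0, 0, 0, 0.02]
  ]
}}

```text
clock: 27.95
position: [469.4, 365.2, 104.7]
ee_rot: [-0.577, 0.617, -0.392, 0.365]
contact_force: [-1.2, -0.6, -1.4]
gripper_width: 37.6
```

```bash
python3 pl.py -50 .443 66
```

```text
[ 0.76  0.63  0.13 -0.32 -1.4   0.85] [-1.2 -0.6 -1.4] 37.643265981255944
from [469.4 365.2 104.7]
[468. 371.  66.] 1 [[-0.006,0.036,0.015,-0.003,-0.002,0.0,0.02]]
```

>>> {"api": "play_rows", "payload": {
  "series": [
    [-0.005, 0.015, 0.007, -0.003, -0.002, 0, 0.02],
    [0, 0.011, 0.005, 0, 0, 0, 0.02],
    [0, 0, 0, 0, 0, 0, 0.02]
  ]
}}

```text
clock: 28.25
position: [471.1, 369.6, 77.2]
ee_rot: [-0.577, 0.617, -0.391, 0.366]
contact_force: [-1.0, 1.2, -1.1]
gripper_width: 37.0
```

>>> {"api": "play_rows", "payload": {
  "series": [
    [0, 0.005, 0.002, 0, 0, 0, 0.02],
    [0, 0.003, 0.0015, 0, 0, 0, 0.02],
    [0, 0, 0, 0, 0, 0, 0.02]
  ]
}}

```text
clock: 28.55
position: [471.9, 370.2, 69.7]
ee_rot: [-0.576, 0.617, -0.391, 0.368]
contact_force: [-0.5, -1.2, -0.6]
gripper_width: 37.2
```

>>> {"api": "play_rows", "payload": {
  "series": [
    [0, 0.003, 0.0015, 0, 0, 0, 0.02],
    [0, 0, 0, 0, 0, 0, 0.02]
  ]
}}

```text
clock: 28.75
position: [472.3, 370.4, 66.9]
ee_rot: [-0.575, 0.617, -0.391, 0.369]
contact_force: [0.0, 0.1, -0.2]
gripper_width: 37.5
```

>>> {"api": "play_rows", "payload": {
  "series": [
    [0, 0, 0, 0, 0, 0, 0.045],
    [0, 0, 0, 0, 0, 0, 0.06],
    [0, 0, 0, 0, 0, 0, 0.06],
    [0, -0.018, -0.009, 0, 0, 0, 0.06],
    [0, -0.027, -0.013, 0, 0, 0, 0.06],
    [0, -0.036, -0.017, 0, 0, 0, 0.06],
    [0, -0.036, -0.017, 0, 0, 0, 0.06],
    [0, -0.02, -0.009, 0, 0, 0, 0.06]
  ]
}}

```text
clock: 29.55
position: [469.9, 368.6, 220.4]
ee_rot: [-0.578, 0.617, -0.391, 0.365]
contact_force: [0.6, -0.8, -1.1]
gripper_width: 59.4
```

```bash
python3 - <<'E'
from h import *
im=snap('scene')
hsv=cv2.cvtColor(im['color'],cv2.COLOR_RGB2HSV)
n,l,st,ce=cv2.connectedComponentsWithStats(cv2.inRange(hsv,np.array((0,120,80)),np.array((8,255,255))))
print([(st[i,4],ce[i].round(1).tolist(),onz(im,*ce[i],110).round().tolist()) for i in range(1,n) if st[i,4]>15])
s=read_state();print(s['joints'].round(2))
plan([((500,150,260),frame(CY,0,True)),((565,-62,215),frame(CY,.25,True))],.055)
E
```

```text
[(np.int32(52), [342.0, 256.1], [584.0, -71.0, 110.0]), (np.int32(91), [503.9, 270.1], [491.0, 370.0, 110.0]), (np.int32(79), [521.5, 319.8], [648.0, 428.0, 110.0])]
[ 0.76  0.53  0.27 -0.32 -1.62  0.78]
from [471.2 369.2 223.7]
[500 150 260] 6 [[0.036,-0.009,0.004,0.073,-0.002,-0.001,0.055],[0.036,-0.008,0.004,0.073,-0.002,-0.001,0.055],[0.036,-0.008,0.005,0.073,-0.002,-0.001,0.055],[0.036,-0.007,0.005,0.073,-0.002,-0.001,0.055],[0.036,-0.007,0.006,0.073,-0.002,-0.001,0.055],[0.036,-0.007,0.006,0.073,-0.002,-0.001,0.055]]
[565 -62 215] 6 [[0.035,0.007,0.013,0.042,0.0,-0.0,0.055],[0.035,0.008,0.012,0.042,0.0,-0.0,0.055],[0.035,0.009,0.012,0.042,0.0,-0.0,0.055],[0.035,0.009,0.012,0.042,0.0,-0.0,0.055],[0.035,0.009,0.011,0.042,0.0,-0.0,0.055],[0.035,0.01,0.011,0.042,0.0,-0.0,0.055]]
```

>>> {"api": "play_rows", "payload": {
  "series": [
    [0.036, -0.009, 0.004, 0.073, -0.002, -0.001, 0.055],
    [0.036, -0.008, 0.004, 0.073, -0.002, -0.001, 0.055],
    [0.036, -0.008, 0.005, 0.073, -0.002, -0.001, 0.055],
    [0.036, -0.007, 0.005, 0.073, -0.002, -0.001, 0.055],
    [0.036, -0.007, 0.006, 0.073, -0.002, -0.001, 0.055],
    [0.036, -0.007, 0.006, 0.073, -0.002, -0.001, 0.055]
  ]
}}

```text
clock: 30.2
position: [501.5, 147.9, 261.1]
ee_rot: [0.484, -0.507, 0.516, -0.493]
contact_force: [1.3, -0.1, -0.4]
gripper_width: 55.0
```

>>> {"api": "play_rows", "payload": {
  "series": [
    [0.035, 0.007, 0.013, 0.042, 0, 0, 0.055],
    [0.035, 0.008, 0.012, 0.042, 0, 0, 0.055],
    [0.035, 0.009, 0.012, 0.042, 0, 0, 0.055],
    [0.035, 0.009, 0.012, 0.042, 0, 0, 0.055],
    [0.035, 0.009, 0.011, 0.042, 0, 0, 0.055],
    [0.02, 0.006, 0.007, 0.042, 0, 0, 0.055],
    [0, 0, 0, 0, 0, 0, 0.055]
  ]
}}

```text
clock: 30.9
position: [563.8, -61.3, 224.0]
ee_rot: [0.412, -0.434, 0.579, -0.554]
contact_force: [0.8, -1.0, 0.5]
gripper_width: 55.1
```

```bash
python3 - <<'E'
from h import *
im=snap('wrist')
hsv=cv2.cvtColor(im['color'],cv2.COLOR_RGB2HSV)
n,l,st,ce=cv2.connectedComponentsWithStats(cv2.inRange(hsv,np.array((0,120,80)),np.array((7,255,255))))
print([(st[i,4],ce[i].round(1).tolist(),onz(im,*ce[i],128).round().tolist()) for i in range(1,n) if st[i,4]>100])
c=proj(im,binpt(19,-37,115,.67));print('pred',c.round())
E
python3 bb.py -37 150 .22 .055 30
```

```text
[(np.int32(1319), [324.6, 236.8], [597.0, -66.0, 128.0])]
pred [324. 242.]
[ 0.22  0.16 -0.4   0.11 -0.74  1.24] [-0.1 -0.5  0.5] 55.03461000731998
from [564.3 -60.4 224.5]
[577. -64. 138.] 3 [[0.001,0.029,-0.004,-0.023,0.001,-0.002,0.055],[0.001,0.029,-0.004,-0.023,0.001,-0.002,0.055],[0.001,0.029,-0.003,-0.023,0.001,-0.002,0.055]]
```

>>> {"api": "play_rows", "payload": {
  "series": [
    [0.002, 0.029, -0.004, -0.023, 0.001, -0.002, 0.055],
    [0.001, 0.029, -0.004, -0.023, 0.001, -0.002, 0.055],
    [0.001, 0.029, -0.003, -0.023, 0.001, -0.002, 0.055],
    [0, 0, 0, 0, 0, 0, 0.055]
  ]
}}

```text
clock: 31.35
position: [579.4, -61.6, 139.6]
ee_rot: [0.43, -0.451, 0.566, -0.54]
contact_force: [-0.4, 0.7, -0.7]
gripper_width: 54.6
```

```bash
python3 bb.py -37.5 105 .22 .055 15; python3 bb.py -37.5 84 .22 .055 15
```

```text
[ 0.2   0.3  -0.43  0.09 -0.62  1.25] [-0.4  0.7 -0.7] 54.5578473660288
from [579.4 -61.6 139.6]
[605. -66. 103.] 4 [[0.001,0.01,0.004,-0.001,0.001,-0.0,0.055],[0.001,0.01,0.004,-0.001,0.001,-0.0,0.055],[0.001,0.01,0.004,-0.001,0.001,-0.0,0.055],[0.001,0.01,0.004,-0.001,0.001,-0.0,0.055]]
[ 0.2   0.3  -0.43  0.09 -0.62  1.25] [-0.4  0.7 -0.7] 54.5578473660288
from [579.4 -61.6 139.6]
[618. -67.  86.] 5 [[0.001,0.012,0.005,-0.001,0.001,-0.0,0.055],[0.001,0.012,0.005,-0.001,0.001,-0.0,0.055],[0.001,0.012,0.005,-0.001,0.001,-0.0,0.055],[0.001,0.012,0.005,-0.001,0.001,-0.0,0.055],[0.001,0.012,0.005,-0.001,0.001,-0.0,0.055]]
```

>>> {"api": "play_rows", "payload": {
  "series": [
    [0.003, 0.008, 0.003, -0.001, 0.001, 0, 0.055],
    [0.001, 0.012, 0.005, -0.001, 0.001, 0, 0.055],
    [0.001, 0.012, 0.005, -0.001, 0.001, 0, 0.055],
    [0, 0.012, 0.005, 0, 0, 0, 0.055],
    [0, 0, 0, 0, 0, 0, 0.055]
  ]
}}

```text
clock: 31.85
position: [611.9, -65.9, 103.0]
ee_rot: [0.428, -0.45, 0.566, -0.542]
contact_force: [-0.4, -0.1, 0.2]
gripper_width: 55.5
```

```bash
python3 bb.py -37.5 84 .22 .055 15
```

```text
[ 0.18  0.39 -0.4   0.09 -0.56  1.27] [-0.4 -0.1  0.2] 55.53657289271733
from [611.9 -65.9 103. ]
[618. -67.  86.] 2 [[0.0,0.009,0.001,-0.005,0.002,-0.001,0.055],[0.0,0.009,0.001,-0.005,0.002,-0.001,0.055]]
```

>>> {"api": "play_rows", "payload": {
  "series": [
    [0, 0.009, 0.001, -0.005, 0.002, -0.001, 0.055],
    [0, 0.008, 0.001, -0.005, 0.002, -0.001, 0.055],
    [0, 0, 0, 0, 0, 0, 0.04],
    [0, 0, 0, 0, 0, 0, 0.02],
    [0, 0, 0, 0, 0, 0, 0.02],
    [0, 0, 0, 0, 0, 0, 0.02],
    [0, 0, 0, 0, 0, 0, 0.02]
  ]
}}

```text
clock: 32.55
position: [618.1, -66.3, 86.3]
ee_rot: [0.43, -0.453, 0.566, -0.538]
contact_force: [0.1, 0.2, -0.5]
gripper_width: 37.5
```

```bash
python3 - <<'E'
from h import *
s=read_state()
M=R.from_quat(s['ee_rot']).as_matrix();t=np.arcsin(M[:,1]@EX);p=s['position']-22*M[:,1]-PIV
c,sn=np.cos(.67),np.sin(.67);u,w=p@EX,p[2];print(s['gripper_width'],'tilt',t,'bin xyz',u*c+w*sn,p@EY,-u*sn+w*c)
E
```

```text
37.47264220276207 tilt 0.22089684265633114 bin xyz 19.4112507759007 -37.002482989632256 83.88945250811119
```

Same grasp as before (bin height 84, relative tilt 0.45). Lift out and swing upright.

>>> {"api": "play_rows", "payload": {
  "series": [
    [0, -0.025, -0.012, 0, 0, 0, 0.02],
    [0, -0.025, -0.012, 0, 0, 0, 0.02],
    [0, -0.025, -0.012, 0, 0, 0, 0.02],
    [0, -0.025, -0.012, 0, 0, 0, 0.02],
    [0, -0.019, 0, 0, 0, 0, 0.02],
    [0, -0.03, 0, -0.1, 0, 0, 0.02],
    [0, -0.03, 0, -0.1, 0, 0, 0.02],
    [0, -0.02, -0.003, -0.1, 0, 0, 0.02],
    [0, 0, -0.003, -0.1, 0, 0, 0.02]
  ]
}}

```text
clock: 33.45
position: [519.4, -61.8, 278.4]
ee_rot: [-0.532, 0.56, -0.459, 0.439]
contact_force: [1.3, 0.9, -0.7]
gripper_width: 37.4
```

```bash
python3 pl.py 55 .449 235 1
```

```text
[ 0.17  0.28 -0.02 -0.04 -1.46  1.37] [ 1.3  0.9 -0.7] 37.44470201283582
from [519.4 -61.8 278.4]
[480 150 240] 6 [[-0.035,0.008,-0.007,-0.025,0.003,0.0,0.02],[-0.035,0.008,-0.007,-0.025,0.003,0.0,0.02],[-0.035,0.008,-0.007,-0.025,0.003,0.0,0.02],[-0.035,0.009,-0.007,-0.025,0.003,0.0,0.02],[-0.035,0.009,-0.006,-0.025,0.003,0.0,0.02],[-0.035,0.009,-0.006,-0.025,0.003,0.0,0.02]]
[573. 364. 235.] 6 [[-0.037,-0.004,0.013,-0.017,-0.0,0.0,0.02],[-0.037,-0.004,0.013,-0.017,-0.0,0.0,0.02],[-0.037,-0.004,0.012,-0.017,-0.0,0.0,0.02],[-0.037,-0.004,0.012,-0.017,-0.0,0.0,0.02],[-0.037,-0.005,0.012,-0.017,-0.0,0.0,0.02],[-0.037,-0.005,0.012,-0.017,-0.0,0.0,0.02]]
```

>>> {"api": "play_rows", "payload": {
  "series": [
    [-0.035, 0.008, -0.007, -0.025, 0.003, 0, 0.02],
    [-0.035, 0.008, -0.007, -0.025, 0.003, 0, 0.02],
    [-0.035, 0.008, -0.007, -0.025, 0.003, 0, 0.02],
    [-0.035, 0.009, -0.007, -0.025, 0.003, 0, 0.02],
    [-0.035, 0.009, -0.006, -0.025, 0.003, 0, 0.02],
    [-0.035, 0.009, -0.006, -0.025, 0.003, 0, 0.02]
  ]
}}

```text
clock: 34.05
position: [481.6, 154.9, 238.4]
ee_rot: [-0.556, 0.601, -0.422, 0.39]
contact_force: [0.2, -0.1, 0.2]
gripper_width: 37.2
```

>>> {"api": "play_rows", "payload": {
  "series": [
    [-0.037, -0.004, 0.013, -0.017, 0, 0, 0.02],
    [-0.037, -0.004, 0.013, -0.017, 0, 0, 0.02],
    [-0.037, -0.004, 0.012, -0.017, 0, 0, 0.02],
    [-0.037, -0.004, 0.012, -0.017, 0, 0, 0.02],
    [-0.037, -0.005, 0.012, -0.017, 0, 0, 0.02],
    [-0.02, -0.003, 0.008, -0.017, 0, 0, 0.02],
    [0, 0, 0, 0, 0, 0, 0.02]
  ]
}}

```text
clock: 34.75
position: [569.7, 366.5, 228.8]
ee_rot: [-0.579, 0.622, -0.387, 0.359]
contact_force: [-0.1, -0.5, -1.4]
gripper_width: 37.5
```

```bash
python3 pl.py 55 .449 160
```

```text
[ 0.67  0.69  0.57 -0.31 -1.79  0.82] [-0.1 -0.5 -1.4] 37.46029888216382
from [569.7 366.5 228.8]
[573. 364. 160.] 2 [[0.001,0.03,0.017,0.005,-0.004,-0.001,0.02],[0.001,0.03,0.017,0.005,-0.004,-0.001,0.02]]
```

>>> {"api": "play_rows", "payload": {
  "series": [
    [0.001, 0.03, 0.017, 0.005, -0.004, -0.001, 0.02],
    [0.001, 0.03, 0.017, 0.005, -0.004, -0.001, 0.02],
    [0, 0.03, 0.015, 0, 0, 0, 0.02],
    [0, 0.02, 0.009, 0, 0, 0, 0.02],
    [0, 0, 0, 0, 0, 0, 0.02]
  ]
}}

```text
clock: 35.25
position: [573.7, 363.1, 100.5]
ee_rot: [-0.578, 0.617, -0.389, 0.365]
contact_force: [0.3, 0.5, -0.9]
gripper_width: 37.8
```

```bash
python3 pl.py 55 .449 65
```

```text
[ 0.66  0.77  0.4  -0.29 -1.54  0.9 ] [ 0.3  0.5 -0.9] 37.77480162355667
from [573.7 363.1 100.5]
[573. 364.  65.] 1 [[-0.001,0.032,0.014,-0.003,0.001,-0.001,0.02]]
```

>>> {"api": "play_rows", "payload": {
  "series": [
    [-0.001, 0.015, 0.007, 0, 0, 0, 0.02],
    [0, 0.011, 0.005, 0, 0, 0, 0.02],
    [0, 0, 0, 0, 0, 0, 0.02]
  ]
}}

```text
clock: 35.55
position: [574.4, 363.9, 72.6]
ee_rot: [-0.577, 0.617, -0.389, 0.367]
contact_force: [0.6, 0.7, -0.5]
gripper_width: 36.9
```

>>> {"api": "play_rows", "payload": {
  "series": [
    [0, 0.004, 0.002, 0, 0, 0, 0.02],
    [0, 0, 0, 0, 0, 0, 0.02]
  ]
}}

```text
clock: 35.75
position: [575.2, 364.2, 69.2]
ee_rot: [-0.577, 0.617, -0.39, 0.368]
contact_force: [-0.1, -0.2, -1.1]
gripper_width: 37.2
```

>>> {"api": "play_rows", "payload": {
  "series": [
    [0, 0.003, 0.0015, 0, 0, 0, 0.02],
    [0, 0.001, 0.0005, 0, 0, 0, 0.02],
    [0, 0, 0, 0, 0, 0, 0.02]
  ]
}}

```text
clock: 36.05
position: [576.2, 364.8, 66.2]
ee_rot: [-0.576, 0.617, -0.39, 0.369]
contact_force: [-0.2, 0.2, -0.7]
gripper_width: 37.4
```

>>> {"api": "play_rows", "payload": {
  "series": [
    [0, 0.002, 0.001, 0, 0, 0, 0.02],
    [0, 0, 0, 0, 0, 0, 0.045],
    [0, 0, 0, 0, 0, 0, 0.06],
    [0, 0, 0, 0, 0, 0, 0.06],
    [0, -0.018, -0.009, 0, 0, 0, 0.06],
    [0, -0.027, -0.013, 0, 0, 0, 0.06],
    [0, -0.036, -0.017, 0, 0, 0, 0.06],
    [0, -0.036, -0.017, 0, 0, 0, 0.06],
    [0, -0.02, -0.009, 0, 0, 0, 0.06]
  ]
}}

```text
clock: 36.95
position: [573.9, 362.8, 216.9]
ee_rot: [-0.578, 0.617, -0.389, 0.365]
contact_force: [0.4, -0.6, -0.2]
gripper_width: 60.2
```

```bash
python3 - <<'E'
from h import *
im=snap('scene')
hsv=cv2.cvtColor(im['color'],cv2.COLOR_RGB2HSV)
n,l,st,ce=cv2.connectedComponentsWithStats(cv2.inRange(hsv,np.array((0,120,80)),np.array((8,255,255))))
print([(st[i,4],ce[i].round(1).tolist(),onz(im,*ce[i],110).round().tolist()) for i in range(1,n) if st[i,4]>15])
a=binpose(-45,0,117.5,.67,.2)
print(a[0])
plan([((500,150,240),frame(CY,0,True)),(a[0]+[-5,0,110],a[1])],.05)
E
```

```text
[(np.int32(91), [503.9, 270.2], [491.0, 370.0, 110.0]), (np.int32(90), [498.1, 295.6], [587.0, 364.0, 110.0]), (np.int32(80), [521.4, 319.8], [648.0, 428.0, 110.0])]
[547.86586158 -25.78894981  74.55334477]
from [575.1 363.2 220.3]
[500 150 240] 6 [[0.036,0.001,-0.011,0.073,-0.002,-0.001,0.05],[0.036,0.001,-0.011,0.073,-0.002,-0.001,0.05],[0.036,-0.0,-0.011,0.073,-0.002,-0.001,0.05],[0.036,-0.001,-0.011,0.073,-0.002,-0.001,0.05],[0.036,-0.002,-0.011,0.073,-0.002,-0.001,0.05],[0.036,-0.003,-0.011,0.073,-0.002,-0.001,0.05]]
[543. -26. 185.] 5 [[0.035,0.011,0.01,0.04,-0.0,-0.0,0.05],[0.035,0.011,0.01,0.04,-0.0,-0.0,0.05],[0.035,0.012,0.009,0.04,-0.0,-0.0,0.05],[0.035,0.012,0.009,0.04,-0.0,-0.0,0.05],[0.035,0.013,0.008,0.04,-0.0,-0.0,0.05]]
```

>>> {"api": "play_rows", "payload": {
  "series": [
    [0.036, 0.001, -0.011, 0.073, -0.002, -0.001, 0.05],
    [0.036, 0.001, -0.011, 0.073, -0.002, -0.001, 0.05],
    [0.036, 0, -0.011, 0.073, -0.002, -0.001, 0.05],
    [0.036, -0.001, -0.011, 0.073, -0.002, -0.001, 0.05],
    [0.036, -0.002, -0.011, 0.073, -0.002, -0.001, 0.05],
    [0.036, -0.003, -0.011, 0.073, -0.002, -0.001, 0.05]
  ]
}}

```text
clock: 37.6
position: [500.2, 148.4, 234.5]
ee_rot: [0.486, -0.508, 0.515, -0.491]
contact_force: [-0.5, -0.8, 0.5]
gripper_width: 50.0
```

>>> {"api": "play_rows", "payload": {
  "series": [
    [0.035, 0.011, 0.01, 0.04, 0, 0, 0.05],
    [0.035, 0.011, 0.01, 0.04, 0, 0, 0.05],
    [0.035, 0.012, 0.009, 0.04, 0, 0, 0.05],
    [0.035, 0.012, 0.009, 0.04, 0, 0, 0.05],
    [0.02, 0.007, 0.005, 0.04, 0, 0, 0.05],
    [0, 0, 0, 0, 0, 0, 0.05]
  ]
}}

```text
clock: 38.2
position: [536.5, -23.0, 188.6]
ee_rot: [0.429, -0.45, 0.566, -0.542]
contact_force: [0.1, -0.2, 0.3]
gripper_width: 49.9
```

```bash
python3 - <<'E'
from h import *
im=snap('wrist','w9.png')
hsv=cv2.cvtColor(im['color'],cv2.COLOR_RGB2HSV)
n,l,st,ce=cv2.connectedComponentsWithStats(cv2.inRange(hsv,np.array((4,130,80)),np.array((22,255,255))))
print([(st[i,4],ce[i].round(1).tolist()) for i in range(1,n) if st[i,4]>100],proj(im,binpt(-37.5,0,130,.67)))
a=binpose(-45,0,117.5,.67,.2)
plan([(a[0]+[0,0,50],a[1]),a],.05,step=25)
E
```

```text
[(np.int32(1247), [322.8, 262.1])] [323.47257248 270.0455903 ]
from [537.3 -22.  189.4]
[548. -26. 125.] 3 [[0.001,0.022,-0.001,-0.01,0.002,-0.001,0.05],[0.001,0.022,-0.001,-0.01,0.002,-0.001,0.05],[0.001,0.022,-0.001,-0.01,0.002,-0.001,0.05]]
[548. -26.  75.] 2 [[-0.0,0.025,-0.005,0.0,0.0,0.0,0.05],[-0.0,0.025,-0.005,0.0,0.0,0.0,0.05]]
```

View pics/w9.png

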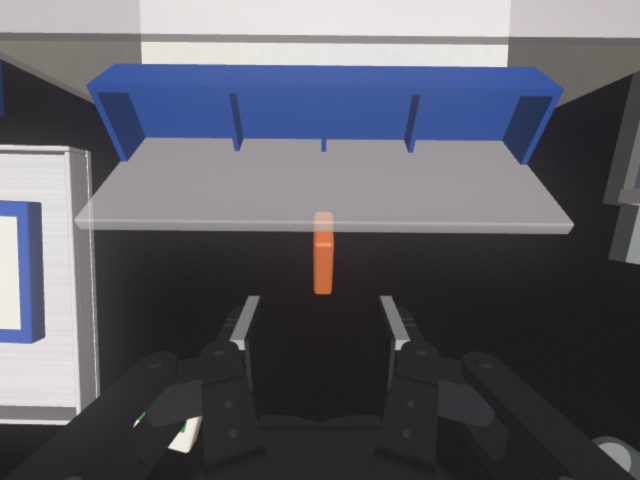

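The bin is empty, and the tab is centred in front of the jaws at (323,262). I'll regrip it.

>>> {"api": "play_rows", "payload": {
  "series": [
    [0.002, 0.022, -0.001, -0.01, 0.002, -0.001, 0.05],
    [0.001, 0.022, -0.001, -0.01, 0.002, -0.001, 0.05],
    [0, 0.022, -0.001, -0.01, 0, -0.001, 0.05],
    [0, 0.015, -0.003, 0, 0, 0, 0.05],
    [0, 0, 0, 0, 0, 0, 0.05]
  ]
}}

```text
clock: 38.75
position: [553.9, -20.6, 111.6]
ee_rot: [0.435, -0.456, 0.56, -0.538]
contact_force: [-0.5, -0.3, 0.3]
gripper_width: 50.3
```

```bash
python3 - <<'E'
from h import *
s=read_state();print(s['joints'].round(2),s['contact_force'].round(1))
plan([binpose(-45,0,117.5,.67,.2)],.05,step=12)
E
```

```text
[ 0.29  0.3  -0.53  0.12 -0.55  1.14] [-0.5 -0.3  0.3]
from [553.9 -20.6 111.6]
[548. -26.  75.] 4 [[0.001,0.009,-0.003,-0.002,0.001,-0.001,0.05],[0.001,0.009,-0.003,-0.002,0.001,-0.001,0.05],[0.001,0.009,-0.003,-0.002,0.001,-0.001,0.05],[0.001,0.009,-0.003,-0.002,0.001,-0.001,0.05]]
```

>>> {"api": "play_rows", "payload": {
  "series": [
    [0.003, 0.009, -0.004, -0.002, 0.001, -0.001, 0.05],
    [0.002, 0.009, -0.004, -0.002, 0.001, -0.001, 0.05],
    [0.001, 0.009, -0.003, -0.002, 0.001, -0.001, 0.05],
    [0, 0.009, -0.003, 0, 0, 0, 0.05],
    [0, 0, 0, 0, 0, 0, 0.03],
    [0, 0, 0, 0, 0, 0, 0.01],
    [0, 0, 0, 0, 0, 0, 0],
    [0, 0, 0, 0, 0, 0, 0],
    [0, 0, 0, 0, 0, 0, 0]
  ]
}}

```text
clock: 39.65
position: [548.7, -25.7, 73.5]
ee_rot: [0.435, -0.457, 0.561, -0.536]
contact_force: [0.2, 0.2, -2.7]
gripper_width: 13.1
```

```bash
python3 sw.py .3 .05
```

```text
[ 0.28  0.35 -0.59  0.15 -0.44  1.11] [ 0.23224351  0.16868759 -2.72915054] 13.0757788464892
tilt 0.2059084857102797 r 124.71201754932267 theta 0.6744664791362414
from [548.7 -25.7  73.5]
[551. -26.  80.] 1 [[0.0,-0.006,0.003,-0.022,0.002,-0.002,0.0]]
[554. -26.  85.] 1 [[0.0,-0.005,0.004,-0.022,-0.0,-0.0,0.0]]
[558. -26.  90.] 1 [[-0.0,-0.005,0.005,-0.022,0.0,0.0,0.0]]
[562. -26.  95.] 1 [[-0.0,-0.004,0.005,-0.022,-0.0,0.0,0.0]]
[566. -27. 100.] 1 [[0.0,-0.004,0.005,-0.022,-0.0,0.0,0.0]]
[571. -27. 105.] 1 [[-0.0,-0.004,0.005,-0.022,-0.0,0.0,0.0]]
[575. -27. 109.] 1 [[0.0,-0.004,0.005,-0.022,0.0,-0.0,0.0]]
```

>>> {"api": "play_rows", "payload": {
  "series": [
    [0, -0.008, 0.004, -0.02, 0, 0, 0],
    [0, -0.007, 0.006, -0.02, 0, 0, 0],
    [0, -0.007, 0.006, -0.02, 0, 0, 0],
    [0, -0.006, 0.007, -0.02, 0, 0, 0],
    [0, -0.006, 0.007, -0.02, 0, 0, 0],
    [0, 0, 0, 0, 0, 0, 0]
  ]
}}

```text
clock: 40.25
position: [566.6, -26.7, 100.6]
ee_rot: [0.467, -0.493, 0.533, -0.506]
contact_force: [-2.2, -0.5, 7.3]
gripper_width: 13.2
```

```bash
python3 sw.py 0 .0
```

```text
[ 0.25  0.38 -0.38  0.03 -0.73  1.24] [-2.21973849 -0.51636955  7.28733583] 13.187377795741922
tilt 0.07906338565101917 r 125.59455516122749 theta 0.40055055075318413
from [566.6 -26.7 100.6]
[572. -27. 106.] 1 [[0.0,-0.005,0.005,-0.011,-0.003,-0.001,0.0]]
[577. -27. 110.] 1 [[0.0,-0.004,0.006,-0.011,-0.0,0.0,0.0]]
[583. -28. 114.] 1 [[-0.0,-0.004,0.006,-0.011,-0.0,0.0,0.0]]
[588. -28. 118.] 1 [[-0.0,-0.004,0.006,-0.011,0.0,0.0,0.0]]
[594. -28. 122.] 1 [[0.0,-0.003,0.006,-0.011,-0.0,0.0,0.0]]
[601. -28. 125.] 1 [[0.0,-0.003,0.006,-0.011,0.0,-0.0,0.0]]
[607. -29. 128.] 1 [[-0.0,-0.003,0.006,-0.011,-0.0,0.0,0.0]]
```

>>> {"api": "play_rows", "payload": {
  "series": [
    [0, -0.006, 0.007, -0.01, 0, 0, 0],
    [0, -0.006, 0.008, -0.01, 0, 0, 0],
    [0, -0.005, 0.008, -0.01, 0, 0, 0],
    [0, -0.005, 0.008, -0.01, 0, 0, 0],
    [0, -0.004, 0.008, -0.01, 0, 0, 0],
    [0, 0, 0, 0, 0, 0, 0]
  ]
}}

```text
clock: 40.85
position: [584.9, -27.7, 116.2]
ee_rot: [-0.49, 0.518, -0.51, 0.482]
contact_force: [2.4, -1.8, -1.0]
gripper_width: 13.3
```

```bash
python3 sw.py 0 .0
```

```text
[ 0.23  0.43 -0.23 -0.   -0.92  1.29] [ 2.4381963  -1.82498503 -1.03126741] 13.253606762764669
tilt -0.016030725492451686 r 125.51585328268698 theta 0.19607297950550961
from [584.9 -27.7 116.2]
[590. -28. 120.] 1 [[-0.0,-0.003,0.005,0.004,-0.006,0.001,0.0]]
[596. -28. 123.] 1 [[-0.0,-0.003,0.005,0.004,-0.0,-0.0,0.0]]
[601. -28. 125.] 1 [[-0.0,-0.003,0.006,0.004,0.0,0.0,0.0]]
[607. -29. 128.] 1 [[0.0,-0.002,0.006,0.004,-0.0,0.0,0.0]]
```

>>> {"api": "play_rows", "payload": {
  "series": [
    [0, -0.004, 0.008, 0, 0, 0, 0],
    [0, -0.004, 0.008, 0, 0, 0, 0],
    [0, -0.003, 0.008, 0, 0, 0, 0],
    [0, -0.003, 0.008, 0, 0, 0, 0],
    [0, 0, 0, 0, 0, 0, 0]
  ]
}}

```text
clock: 41.35
position: [602.8, -28.7, 125.3]
ee_rot: [-0.498, 0.525, -0.502, 0.473]
contact_force: [1.9, -1.1, -3.2]
gripper_width: 13.1
```

```bash
python3 sw.py 0 .0
```

```text
[ 0.21  0.46 -0.15 -0.01 -1.01  1.31] [ 1.92738905 -1.10843432 -3.15950614] 13.113394706953684
tilt -0.04783408982965149 r 124.96366806788713 theta 0.03142995072796628
from [602.8 -28.7 125.3]
[607. -29. 128.] 1 [[-0.0,-0.002,0.004,0.048,-0.006,0.002,0.0]]
```

>>> {"api": "play_rows", "payload": {
  "series": [
    [0, -0.002, 0.005, 0, 0, 0, 0],
    [0, -0.002, 0.004, 0, 0, 0, 0],
    [0, -0.001, 0.004, 0, 0, 0, 0]
  ]
}}

```text
clock: 41.65
position: [607.4, -29.0, 127.1]
ee_rot: [-0.502, 0.53, -0.497, 0.468]
contact_force: [-9.8, 3.9, 5.0]
gripper_width: 13.4
```

```bash
python3 sw.py 0 .0
```

```text
[ 0.21  0.48 -0.12 -0.02 -1.04  1.31] [-9.81564847  3.88310922  5.01459068] 13.42582587120511
tilt -0.06748281838791323 r 124.84017085199815 theta -0.011812067547294358
from [607.4 -29.  127.1]
[607. -29. 128.] 1 [[-0.0,-0.0,-0.0,0.067,-0.007,0.002,0.0]]
```

>>> {"api": "play_rows", "payload": {
  "series": [
    [0, 0, 0.006, 0, 0, 0, 0],
    [0, 0, 0.005, 0, 0, 0, 0]
  ]
}}

```text
clock: 41.85
position: [609.4, -29.2, 127.8]
ee_rot: [-0.507, 0.535, -0.492, 0.463]
contact_force: [-17.3, 4.7, 7.2]
gripper_width: 13.3
```

>>> {"api": "play_rows", "payload": {
  "series": [
    [0, 0, 0, 0, 0, 0, 0.03],
    [0, 0, 0, 0, 0, 0, 0.05],
    [0, 0, 0, 0, 0, 0, 0.05],
    [0, -0.02, -0.003, 0, 0, 0, 0.05],
    [0, -0.03, -0.004, 0, 0, 0, 0.05],
    [0, -0.03, -0.004, 0, 0, 0, 0.05],
    [-0.01, -0.02, -0.03, 0, 0, 0, 0.05],
    [-0.03, -0.01, -0.035, 0, 0, 0, 0.05],
    [-0.03, 0, -0.035, 0, 0, 0, 0.05],
    [0, 0, 0, 0, 0, 0, 0.05]
  ]
}}

```text
clock: 42.85
position: [519.6, 47.4, 254.4]
ee_rot: [-0.499, 0.529, -0.5, 0.471]
contact_force: [1.5, 0.3, 0.2]
gripper_width: 50.0
```

```bash
python3 - <<'E'
from h import *
im=snap('top');sc=snap('scene');s=read_state();print(s['position'],s['contact_force'].round(1))
a=cv2.cvtColor(im['color'][110:350,90:430],cv2.COLOR_RGB2BGR);a=cv2.resize(a,(560,395),interpolation=cv2.INTER_CUBIC)
b=cv2.cvtColor(sc['color'][170:400,150:600],cv2.COLOR_RGB2BGR);b=cv2.resize(b,(395*450//230,395))[:, :]
b=cv2.resize(b,(560,286)); a=cv2.resize(a,(430,304))
h=np.zeros((600,560,3),np.uint8);h[:304,:430]=a;h[310:596]=b;cv2.imwrite('pics/f.png',h)
hsv=cv2.cvtColor(im['color'],cv2.COLOR_RGB2HSV)
n,l,st,ce=cv2.connectedComponentsWithStats(cv2.inRange(hsv,np.array((9,150,100)),np.array((22,255,255))))
print([(st[i,4],ce[i].round(1).tolist()) for i in range(1,n) if st[i,4]>20 and 270<ce[i][0]<300])
E
```

```text
[521.87601054  45.85940983 253.88152746] [ 0.8 -1.2  0.1]
[(np.int32(115), [283.7, 214.3])]
```

View pics/f.png

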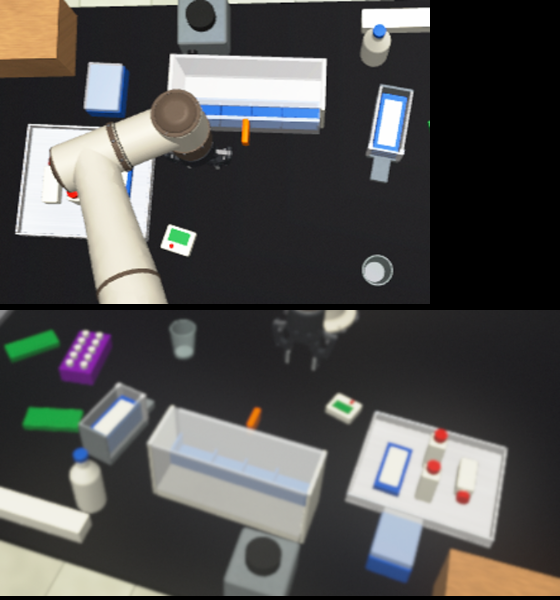

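The final picture shows the cassette, two standing bottles and the lying bottle in the tray. The bin is empty and shut, with the tab at (283.7,214.3) against (283.6,214.1) at the start. The other cassettes are still in the chute.

```bash
python3 -c "
from bench import job_done
print(job_done())"
```

```text
the job is handed in; nothing more can be done
None
```

The job is handed in at about 43 s on the robot's clock. `job_done` gives no verdict, so the checks below are mine.

- **Cassette:** I drew the lowest one out, regripped it nearer its middle and laid it flat on the tray floor. The other cassettes are still in the chute.
- **Bottles:** The loose bottle from the bench lies in the tray. The two in the bin's middle bays now stand in the tray, and the outer bays were empty from the start.
- **Bin:** After it was empty I swung it shut against its stop, pushing until the force rose to about 17 N. In the last top view the tab is within 0.2 px of where it started.
- **Other checks:** The last pictures show the other things on the bench where they were. The highest force read at the wrist was about 22 N. No check failed or disagreed.

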